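# Shim the rocking snap press

## Task

The snap press rocks because the screw foot under its red-dotted corner is seized too short. Slide the green flat packer under that foot, then slide the orange tapered shim in on top of the packer, thin end first, just far enough that the foot bears firmly on it while the press stays level, and let go. Then gently push down on the red-dotted corner with about a kilo's force to check that it no longer rocks, without shoving the press along the bench or disturbing the other things.

Things in the scene. Friction and masses are not known exactly. Their poses are not given: they have to be found in the camera images.
- press: Grey hand snap press bolted to a loose plywood board on four screw feet, 3.2 kg in all. Origin: on the bench under the board's middle; x across the board, y along it to the press's open front, z up. Discs of the feet 25 mm across, centred at x +-70, y +-100 mm. Three stand on the bench, so the press rests level. The fourth (x -70, y +100, left and robot side) is too short; nothing else reaches below the board.
- corner (a point): The red dot, 20 mm across, on the board's top, 48 mm above the bench, straight above the middle of the short foot. Axes as the press's. That foot ends some 8.5 to 15.5 mm above the bench; just how high is not known. A push of 3 to 5 N down here rocks the press until the foot meets the bench. Hard once supported: come down on it at under 10 mm/s.
- board_mid (a point): Middle of the board's top, axes as the press's. Plywood, 180 mm (x) x 240 mm (y) x 18 mm, its underside 30 mm and its top 48 mm above the bench.
- head (a point): In the press's head above its ram, 251 mm above the bench, axes as the press's. Head and column are 48 mm wide (x) and run back (-y) from here; the lever on the +x side rises to 345 mm; the base casting below is 96 mm wide.
- packer: Loose flat green plastic packer, 100 mm (x) x 36 mm (y) x 5 mm thick, 30 g, lying flat on the bench; origin at the centre of its underside.
- wedge: Loose orange tapered shim, 200 mm (x) x 36 mm (y), 50 g, lying on its flat underside, origin at that side's centre. 2 mm thick at the thin end (x +100), evenly growing to 14 mm at the thick end (x -100). Self-locking: it stays where left. On the packer, once it touches the foot, sliding it in needs a growing force: some 5 to 9 N seats it well, over 12 N it starts to shove or lift the press.
- mallet: Wooden mallet lying on the bench, head 62 mm thick and 110 mm long, handle 190 mm; origin under its handle. Leave alone.
- sanding_block: Black and white sanding block, 100 x 50 x 28 mm; origin at the centre of its underside. Leave alone.
- spare_packer: Blue packer, 100 x 36 x 12 mm, not needed; origin at the centre of its underside. Leave alone.
- pincushion: Red tomato pincushion, 64 mm across, 40 mm high; origin at the centre of its underside. Leave alone.
- glue_pot: White glue pot with green cap, 52 mm across, 60 mm high; origin at the centre of its underside. Leave alone.
- snap_box: Pale open box of snaps, 150 x 100 x 45 mm; origin at the centre of its underside. Leave alone.
- snips_tray: Black tray with yellow thread snips, 130 x 95 x 40 mm; origin at the centre of its underside. Leave alone.
Things that resemble listed ones, but are neither listed nor needed, are in the scene too. Of the things that look like the packer, the largest one is meant.

How it is judged:
By the outcome, as a careful person would: the job done as asked, in the order asked, and still so for the second after the job is handed in, with the robot touching nothing.
It also fails if it takes over 69 s, if anything falls off the work surface, if the arm or the gripper's body presses on something with over 40 N, if the wrist force passes 120 N, or if a joint passes its speed limit or range.

## Robot

A 7-joint arm with a two-finger parallel gripper is mounted at the origin on the work surface. World frame = base frame: x ahead of the robot, y to its left, z up, the work surface at z = 0. Lengths are in mm, angles in rad, forces in N, time in s.
With the tool pointing down it reaches from about 400 to 875 mm from the base axis. Payload 4.4 kg.
Tool frame: the origin (TCP) lies at the very end of the fingers, on their centre line; the grasp point (between the pads) lies 19 mm behind it; y points along the fingers, z is the direction in which the jaws open and shut, and the axes are right-handed (so a half turn about y gives the same grasp; the last joint's range is limited). The gripper opens to 85 mm and grips with 20 to 120 N. Pads are 22 mm wide; open, the fingers measure 114 mm over their backs; the gripper's body (76 mm by 85 mm) begins 54 mm behind the grasp point. The pads swing forward as they close: fully open they stand 13 mm farther back than shut.
Start: joints at [1.071, 0.628, 0.038, 1.517, -0.027, 0.996, -0.02], TCP at [273.237, -589.796, 231.313] pointing down, gripper open.
Joint ranges: [-3.06, 3.06], [-0.37, 2.12], [-1.25, 1.32], [0.18, 2.47], [-1.1, 4.24], [0.23, 1.98], [-2.94, 2.94]. Speed limits (rad/s): [2.57, 2.57, 3.14, 3.14, 3.14, 3.14, 3.14].

## Interface

Orientations are given as [roll, pitch, yaw] about the fixed x, y, z axes, in that order (R = Rz(yaw) Ry(pitch) Rx(roll)).
In Python, from cell import read_state, get_image, finish_job gives the robot as it stands. The module is installed in compiled form; this text tells all that it offers.
- The arm moves only by the tool servo_tool, never from a script. Its argument "increments" is a list of rows, each an object of numbers: "dx", "dy", "dz": the shift along the world's x, y, z in cm; "ax", "ay", "az": the turn, a rotation vector about the world's x, y, z in rad; "claw": the closure, from -1 (fully open) to 1 (shut). A call has 1 to 8 rows; each row is the pose to reach, as a shift and turn from the pose commanded when the call began; what a row does not reach only later rows make up. A row lasts 1/12 s, in which the tool goes at most 41.7 mm and 7.16 degrees, less where a joint would pass 70% of its speed; a pose out of reach is approached as far as the arm can. A call with a gripper value outside its range is refused whole. The fingers move at their own pace and stop on an object; the grip force is fixed at half the most. Time passes only in rows, so rows that repeat a pose let the fingers close. It gives the time, the measured TCP pose, the force and the opening at its end, in the units of the state.
- read_state(): the state, without advancing time (a new reading comes with each control period).
- get_image(name): name is "scene" or "top" or "wrist"; returns a dict with "color" (420x560x3 uint8, red, green, blue), "fov_y" (degrees; the focal length in pixels is half the picture's height over the tangent of half this angle, whatever the lens; pixels are square), "cx", "cy" (the principal point, pixels), "R" (3x3) and "t" (3): a world point X has camera coordinates R X + t. Camera axes: x right, y down, z forward; pixel columns grow to the right and rows downward; lengths in mm; the calibration is good to about 2 mm. A picture is of the moment at which its call begins. There is no depth.
- finish_job(): hands the job in, once; it reports no verdict.
The state is a dict: "clock": time; "qpos": joint angles; "qd": joint speeds; "tau": joint torques, N m; "eef_pos": TCP position; "tool_rot": TCP orientation; "force": force on the tool from outside, world axes, zero at the start; "torque": the same for the moment, N m; "width": finger opening in mm.
Only numpy, scipy, OpenCV 4.12 (cv2) and the standard library are available. Lean on these libraries where they do the work, as an engineer would, in place of code of your own. Each camera call takes 0.05 s, during which the arm holds its last target.

## Working session

There is one attempt and no reset: what is moved stays moved. The work goes in short steps, Python scripts to look and compute and a tool call to move; the robot and the scene stay as the last step left them, time stands still between calls to the robot, and variables do not carry over. Pictures are saved under pics/ and viewed, and the job is handed in when it is done.

Besides the shell and the picture viewer there is one more tool, called after "Request:" by a JSON object that holds its "fn" and its "kwargs", one argument or row to a line. servo_tool: Moves the arm, as the interface text tells. Its arguments: {"type":"object","properties":{"increments":{"type":"array","items":{"type":"object","properties":{"dx":{"type":"number"},"dy":{"type":"number"},"dz":{"type":"number"},"ax":{"type":"number"},"ay":{"type":"number"},"az":{"type":"number"},"claw":{"type":"number"}}}}},"required":["increments"]}

```bash
mkdir -p pics
cat > h.py <<'E'
import numpy as np,cv2
from cell import read_state,get_image,finish_job
def grab(n,tag):
    im=get_image(n); cv2.imwrite(f'pics/{tag}.png',cv2.cvtColor(im['color'],cv2.COLOR_RGB2BGR)); 
    np.save(f'pics/{tag}.npy',im,allow_pickle=True); return im
def load(tag): return np.load(f'pics/{tag}.npy',allow_pickle=True).item()
def ray(im,u,v,z=0):
    f=im['color'].shape[0]/2/np.tan(np.radians(im['fov_y'])/2)
    R=np.array(im['R']);t=np.array(im['t'])
    c=-R.T@t; d=R.T@np.array([(u-im['cx'])/f,(v-im['cy'])/f,1]); return c+d*(z-c[2])/d[2]
def proj(im,X):
    f=im['color'].shape[0]/2/np.tan(np.radians(im['fov_y'])/2)
    p=np.array(im['R'])@np.array(X)+np.array(im['t']); return f*p[0]/p[2]+im['cx'],f*p[1]/p[2]+im['cy']
E
python3 - <<'E'
from h import *
for n in('scene','top','wrist'):
    im=grab(n,n+'0'); print(n,im['fov_y'],im['cx'],im['cy'],-np.array(im['R']).T@im['t'])
print(read_state())
E
```

```text
scene 46.31634070894086 281.40215013034293 205.0862454137158 [1105.83418844 -213.59631428 1205.92901717]
top 49.403124115959216 280.6507161126595 206.55904701828925 [ 3.17588902e+02 -1.16184294e+00  1.24538488e+03]
wrist 67.97872596881788 284.2358980538178 209.9069070332965 [ 346.01436881 -556.12604385  372.65159398]
{'clock': 0.15, 'qpos': array([ 1.07119056,  0.62911261,  0.03845573,  1.51813577, -0.02701401,
        0.99629586, -0.0200148 ]), 'qd': array([-0.00040021, -0.00229403, -0.00012789, -0.00347332,  0.00030435,
        0.00154934, -0.00143596]), 'tau': array([ 2.54639534e-03, -5.63800371e+01,  1.22815982e+00, -1.93651772e+01,
        1.11972596e-02,  7.38249480e-03, -1.02589570e-05]), 'eef_pos': array([ 273.04464757, -589.35169725,  230.61492214]), 'tool_rot': array([-1.57223015e+00,  1.95067227e-06, -2.70781519e+00]), 'force': array([-1.28364896,  0.13521367,  0.65335062]), 'torque': array([ 0.00549865, -0.02169195, -0.00661183]), 'width': 84.92198055275176}
```

View pics/scene0.png

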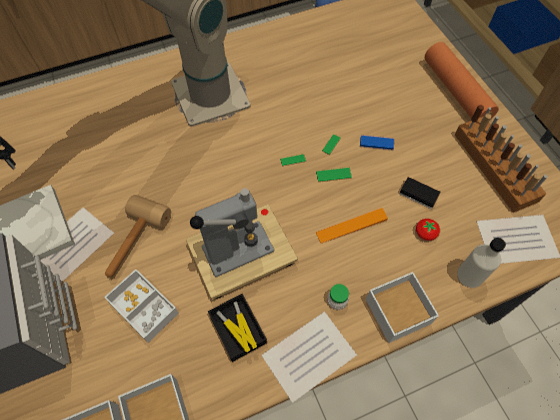

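View pics/top0.png

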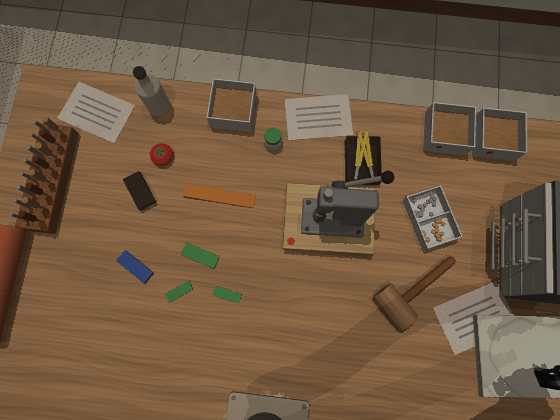

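View pics/wrist0.png

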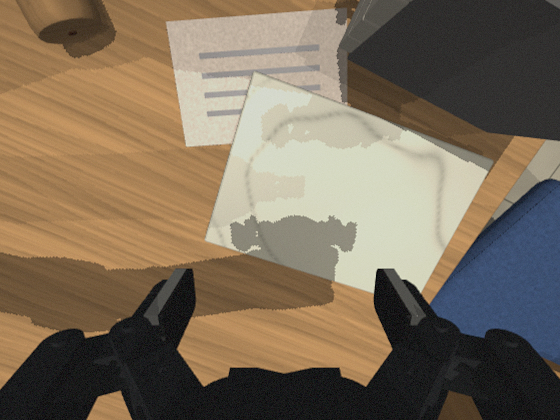

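The press stands with its axes roughly along the world's. The red dot is at top (291,241), the wedge at about (220,195) and the largest green piece at about (200,255). Next I'll measure these.

```bash
cat > m.py <<'E'
from h import *
import sys
def rects(im,lo,hi,z,minA=40,roi=None):
    hsv=cv2.cvtColor(im['color'],cv2.COLOR_RGB2HSV); m=cv2.inRange(hsv,lo,hi)
    if roi is not None:
        k=np.zeros_like(m); k[roi[1]:roi[3],roi[0]:roi[2]]=255; m&=k
    out=[]
    for c in cv2.findContours(m,cv2.RETR_EXTERNAL,cv2.CHAIN_APPROX_NONE)[0]:
        if cv2.contourArea(c)<minA: continue
        W=np.array([ray(im,u,v,z)[:2] for u,v in c[:,0,:]],np.float32)
        r=cv2.minAreaRect(W); b=cv2.boxPoints(r); e=b[1]-b[0],b[2]-b[1]
        L=max(e,key=np.linalg.norm); out.append((np.round(c[:,0].mean(0)),np.round(r[0],1),np.round(sorted(r[1]),1),round(float(np.degrees(np.arctan2(L[1],L[0]))%180),1)))
    return out
E
python3 - <<'E'
from m import *
for t in('top0','scene0'):
    im=load(t); print(t)
    for n,lo,hi,z in(('green',(50,90,50),(80,255,255),5),('orange',(8,170,120),(16,255,255),8),('red',(0,190,120),(5,255,255),48),('board',(15,60,150),(28,150,255),48)):
        for r in rects(im,lo,hi,z,8 if n=='red' else 60): print(n,*r)
a=load('top0')['color'];b=load('scene0')['color']
A=cv2.resize(a[140:310,120:400],None,fx=2.8,fy=2.8,interpolation=2);B=cv2.resize(b[130:310,180:460],None,fx=2.8,fy=2.8,interpolation=2)
cv2.imwrite('pics/zA.png',A[:,:,::-1]);cv2.imwrite('pics/zB.png',B[:,:,::-1])
E
```

```text
top0
green [227. 294.] [343.7 143.5] [25.5 70.8] 80.3
green [178. 291.] [336.4 273.8] [25.7 71.3] 126.4
green [200. 255.] [438.7 232.4] [35.2 98.8] 74.6
green [272. 135.] [806.6  77.2] [43.  43.4] 96.7
orange [  3. 240.] [415.9 764.2] [29.9 91.6] 14.4
orange [219. 195.] [610.3 204.3] [ 35.4 200.7] 87.0
red [291. 241.] [499.8  -9. ] [13.1 15.1] 141.7
red [161. 154.] [701.2 376.7] [52.4 55.7] 96.7
board [299. 233.] [529.8 -35.6] [40.5 91.8] 93.6
board [294. 209.] [586.4  -6.9] [20.4 41.7] 91.8
board [301. 192.] [634.8 -27.6] [47.6 87. ] 96.4
scene0
green [339. 293.] [768.3  84. ] [47.1 47.5] 109.3
green [333. 174.] [436.1 231.3] [35.5 98.8] 74.4
green [293. 160.] [341.5 142.2] [25.2 71. ] 80.4
green [331. 144.] [334.5 272.3] [25.3 72.2] 126.3
orange [122. 251.] [ 436.6 -399.2] [19.  85.1] 134.9
orange [135. 229.] [ 386.9 -348.6] [16.8 74.2] 133.7
orange [359. 222.] [607.  203.2] [ 40.3 204.4] 87.6
orange [530. 195.] [720.7 711.1] [28.3 88.5] 86.5
orange [500. 166.] [609.1 695.9] [38.1 57.6] 85.9
orange [463.  81.] [252.7 782.2] [ 77.  320.6] 179.2
red [428. 229.] [713.4 368.9] [57.5 60.5] 149.2
red [264. 211.] [494.6  -9.2] [14.3 16.2] 116.2
board [102. 416.] [ 822.9 -528.6] [22.3 50.2] 67.0
board [156. 405.] [ 860.9 -417.9] [ 85.2 103.7] 89.9
board [218. 109.] [108.9 -13.6] [ 49.5 176.5] 97.7
board [ 72. 110.] [-122.9 -386.1] [304.4 697.8] 111.0
board [248. 250.] [376.2  38.2] [1153.2 1536.9] 89.9
```

View pics/zA.png

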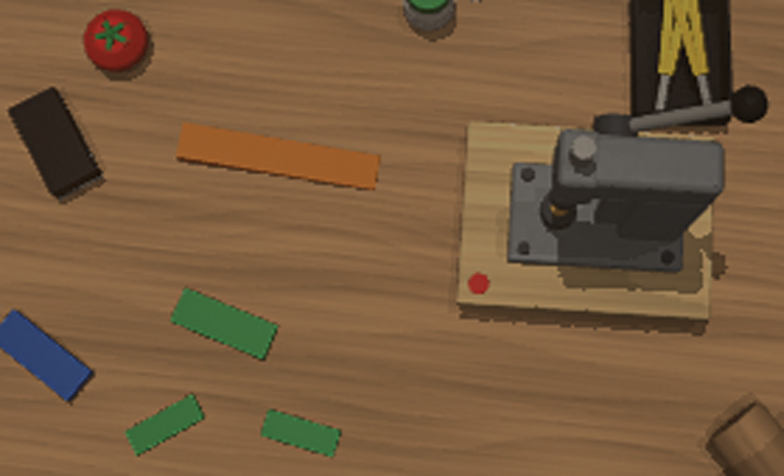

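View pics/zB.png

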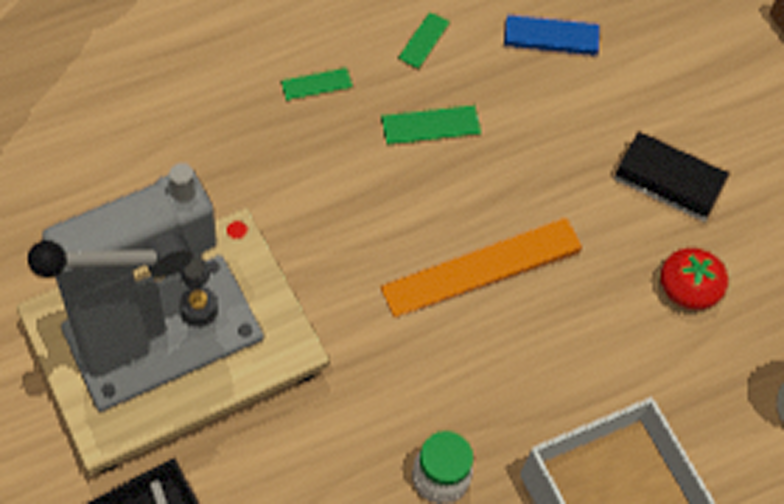

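Run:
```python
from m import *
im=load('top0')
for n,p in dict(TL=(467,122),BL=(459,303),BR=(708,318)).items():
    print(n,ray(im,p[0]/2.8+120,p[1]/2.8+140,48)[:2])
im=load('scene0')
for n,p in dict(TL=(327,362),BL=(247,212),TR=(92,472)).items():
    print(n,ray(im,p[0]/2.8+180,p[1]/2.8+130,48)[:2])
s=read_state(); from scipy.spatial.transform import Rotation as Ro
print(Ro.from_euler('xyz',s['tool_rot']).as_matrix().round(3))
```

```text
TL [654.54131682  19.0312091 ]
BL [478.0437485    6.65131868]
BR [ 491.003015   -227.20987475]
TL [657.27261983  14.92128831]
BL [482.75956633   7.45780293]
TR [ 671.91523416 -216.5658084 ]
[[-0.907 -0.001  0.42 ]
 [-0.42   0.001 -0.907]
 [-0.    -1.    -0.001]]
```

Request:
{"fn": "servo_tool", "kwargs": {
  "increments": [
    {"dx": 3, "dy": 3, "az": 0.1},
    {"dx": 5, "dy": 6, "az": 0.2},
    {"dx": 7, "dy": 9.5, "az": 0.3},
    {"dx": 9, "dy": 13, "az": 0.4},
    {"dx": 11, "dy": 16.5, "az": 0.5},
    {"dx": 13, "dy": 20, "az": 0.6},
    {"dx": 14, "dy": 24, "az": 0.7},
    {"dx": 14.5, "dy": 28, "az": 0.8, "claw": -1}
  ]
}}

```text
invalid input at $.increments[0]: expected keys dx, dy, dz, ax, ay, az, claw
```

Request:
{"fn": "servo_tool", "kwargs": {
  "increments": [
    {"dx": 0, "dy": 4},
    {"dx": 0, "dy": 8},
    {"dx": 0, "dy": 12},
    {"dx": 0, "dy": 16},
    {"dx": 0, "dy": 20},
    {"dx": 0, "dy": 24},
    {"dx": 0, "dy": 28},
    {"dx": 0.5, "dy": 32}
  ]
}}

```text
invalid input at $.increments[0]: expected keys dx, dy, dz, ax, ay, az, claw
```

Request:
{"fn": "servo_tool", "kwargs": {
  "increments": [
    {"dx": 0.2, "dy": 4},
    {"dx": 0.4, "dy": 8},
    {"dx": 0.7, "dy": 12},
    {"dx": 0.9, "dy": 15},
    {"dx": 1.0, "dy": 18, "az": 0.07},
    {"dx": 1.0, "dy": 20, "az": 0.07},
    {"dx": 1.0, "dy": 20, "az": 0.07},
    {"dx": 1.0, "dy": 20, "az": 0.07}
  ]
}}

```text
invalid input at $.increments[0]: expected keys dx, dy, dz, ax, ay, az, claw
```

Run:
```python
from m import *
im=grab('wrist','w1');s=read_state();print(s['clock'],s['eef_pos'],s['tool_rot'],s['qpos'],s['force'],s['width'])
for r in rects(im,(50,90,50),(80,255,255),5,300): print(*r)
for r in rects(im,(8,170,120),(16,255,255),8,300): print(*r)
```

```text
0.2 [ 273.06402496 -589.46521403  230.74325007] [-1.57193740e+00 -2.19219911e-05 -2.70782999e+00] [ 1.07120307  0.62900105  0.03849338  1.51796287 -0.02699581  0.99628894
 -0.02000048] [0.20571601 1.23991018 0.41390298] 85.22785189850825
```

View pics/w1.png

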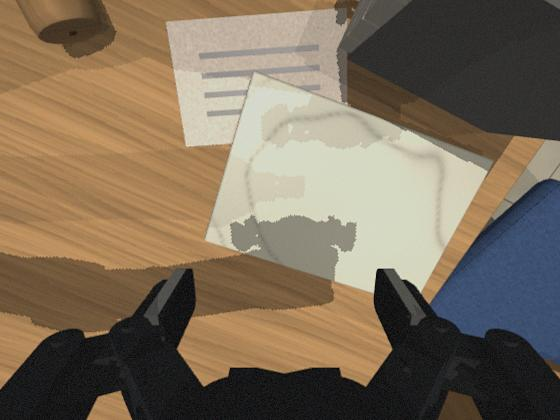

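Request:
{"fn": "servo_tool", "kwargs": {
  "increments": [
    {"dx": 3, "dy": 3, "dz": 0, "ax": 0, "ay": 0, "az": 0.1, "claw": -1},
    {"dx": 5, "dy": 6.5, "dz": 0, "ax": 0, "ay": 0, "az": 0.2, "claw": -1},
    {"dx": 7, "dy": 10, "dz": 0, "ax": 0, "ay": 0, "az": 0.3, "claw": -1},
    {"dx": 9, "dy": 13.5, "dz": 0, "ax": 0, "ay": 0, "az": 0.4, "claw": -1},
    {"dx": 11, "dy": 17, "dz": 0, "ax": 0, "ay": 0, "az": 0.5, "claw": -1},
    {"dx": 13, "dy": 20.5, "dz": 0, "ax": 0, "ay": 0, "az": 0.6, "claw": -1},
    {"dx": 14, "dy": 24, "dz": 0, "ax": 0, "ay": 0, "az": 0.7, "claw": -1},
    {"dx": 14.5, "dy": 28, "dz": 0, "ax": 0, "ay": 0, "az": 0.8, "claw": -1}
  ]
}}

```text
clock: 0.87
eef_pos: [420.0, -308.5, 231.4]
tool_rot: [-1.569, -0.0, -1.902]
force: [0.6, -0.4, 0.3]
width: 85.4
```

Request:
{"fn": "servo_tool", "kwargs": {
  "increments": [
    {"dx": 0, "dy": 4, "dz": 0, "ax": 0, "ay": 0, "az": 0, "claw": -1},
    {"dx": 0, "dy": 8, "dz": 0, "ax": 0, "ay": 0, "az": 0, "claw": -1},
    {"dx": 0, "dy": 12, "dz": 0, "ax": 0, "ay": 0, "az": 0, "claw": -1},
    {"dx": 0, "dy": 16, "dz": 0, "ax": 0, "ay": 0, "az": 0, "claw": -1},
    {"dx": 0, "dy": 20, "dz": 0, "ax": 0, "ay": 0, "az": 0, "claw": -1},
    {"dx": 0, "dy": 24, "dz": 0, "ax": 0, "ay": 0, "az": 0, "claw": -1},
    {"dx": 0, "dy": 28, "dz": 0, "ax": 0, "ay": 0, "az": 0, "claw": -1},
    {"dx": 0.5, "dy": 32, "dz": 0, "ax": 0, "ay": 0, "az": 0, "claw": -1}
  ]
}}

```text
clock: 1.53
eef_pos: [422.0, 11.8, 231.4]
tool_rot: [-1.571, -0.001, -1.908]
force: [0.4, 0.0, -0.3]
width: 85.5
```

Request:
{"fn": "servo_tool", "kwargs": {
  "increments": [
    {"dx": 0.2, "dy": 4, "dz": 0, "ax": 0, "ay": 0, "az": 0.07, "claw": -1},
    {"dx": 0.5, "dy": 8, "dz": 0, "ax": 0, "ay": 0, "az": 0.07, "claw": -1},
    {"dx": 0.7, "dy": 12, "dz": 0, "ax": 0, "ay": 0, "az": 0.07, "claw": -1},
    {"dx": 0.9, "dy": 15, "dz": 0, "ax": 0, "ay": 0, "az": 0.07, "claw": -1},
    {"dx": 1, "dy": 18, "dz": 0, "ax": 0, "ay": 0, "az": 0.07, "claw": -1},
    {"dx": 1, "dy": 21, "dz": 0, "ax": 0, "ay": 0, "az": 0.07, "claw": -1},
    {"dx": 1, "dy": 22, "dz": 0, "ax": 0, "ay": 0, "az": 0.07, "claw": -1},
    {"dx": 1, "dy": 22, "dz": 0, "ax": 0, "ay": 0, "az": 0.07, "claw": -1}
  ]
}}

```text
clock: 2.2
eef_pos: [432.8, 233.4, 231.3]
tool_rot: [-1.571, 0.002, -1.833]
force: [0.4, -0.2, 0.3]
width: 85.3
```

Run:
```python
from m import *
im=grab('wrist','w1');s=read_state();print(s['clock'],s['eef_pos'],s['tool_rot'],s['qpos'],s['force'],s['width'])
for r in rects(im,(50,90,50),(80,255,255),5,300): print(*r)
for r in rects(im,(8,170,120),(16,255,255),8,300): print(*r)
```

```text
2.25 [432.83547543 230.71899942 231.09928143] [-1.57115916e+00 -4.74201077e-04 -1.83540157e+00] [-0.31659585  0.41672141 -0.31962569  1.94496303  0.17700996  0.80727917
 -0.99822945] [-0.01572899 -1.01270281 -0.05055662] 85.28382835750176
[236. 259.] [343.8 144.2] [25.6 72.6] 80.4
[197. 166.] [336.7 273.3] [26.  71.8] 126.2
[288. 176.] [438.  231.5] [35.1 98.2] 74.5
[435. 156.] [609.1 204.1] [ 37.5 196.9] 86.3
```

View pics/w1.png

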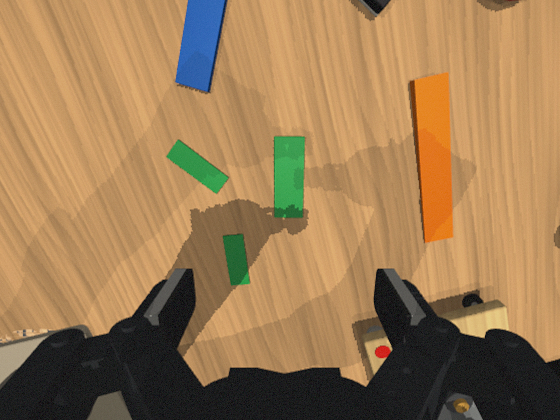

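Request:
{"fn": "servo_tool", "kwargs": {
  "increments": [
    {"dx": 0.3, "dy": 1, "dz": -3, "ax": 0, "ay": 0, "az": 0, "claw": -0.1},
    {"dx": 0.8, "dy": 2, "dz": -7, "ax": 0, "ay": 0, "az": 0, "claw": -0.1},
    {"dx": 1.15, "dy": 2.55, "dz": -11, "ax": 0, "ay": 0, "az": 0, "claw": -0.1},
    {"dx": 1.15, "dy": 2.55, "dz": -15, "ax": 0, "ay": 0, "az": 0, "claw": -0.1},
    {"dx": 1.15, "dy": 2.55, "dz": -18, "ax": 0, "ay": 0, "az": 0, "claw": -0.1},
    {"dx": 1.15, "dy": 2.55, "dz": -20, "ax": 0, "ay": 0, "az": 0, "claw": -0.1},
    {"dx": 1.15, "dy": 2.55, "dz": -20.1, "ax": 0, "ay": 0, "az": 0, "claw": -0.1},
    {"dx": 1.15, "dy": 2.55, "dz": -20.1, "ax": 0, "ay": 0, "az": 0, "claw": -0.1}
  ]
}}

```text
clock: 2.92
eef_pos: [444.5, 253.3, 29.7]
tool_rot: [-1.572, -0.003, -1.84]
force: [-0.4, -0.1, 0.2]
width: 46.9
```

Run:
```python
from m import *
im=grab('wrist','w2');s=read_state();print(s['clock'],s['eef_pos'],s['force'],s['width'])
```

```text
2.9667 [445.32213861 254.3410823   30.90205984] [ 1.00697773 -0.11732474  0.24716967] 46.65669669892443
```

View pics/w2.png

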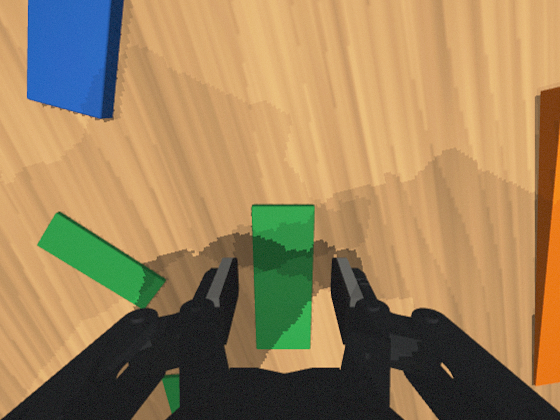

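Request:
{"fn": "servo_tool", "kwargs": {
  "increments": [
    {"dx": -0.1, "dy": 0, "dz": -1, "ax": 0, "ay": 0, "az": 0, "claw": -0.1},
    {"dx": -0.1, "dy": 0, "dz": -1.8, "ax": 0, "ay": 0, "az": 0, "claw": -0.1},
    {"dx": -0.1, "dy": 0, "dz": -2.2, "ax": 0, "ay": 0, "az": 0, "claw": -0.1},
    {"dx": -0.1, "dy": 0, "dz": -2.5, "ax": 0, "ay": 0, "az": 0, "claw": -0.1},
    {"dx": -0.1, "dy": 0, "dz": -2.7, "ax": 0, "ay": 0, "az": 0, "claw": -0.1},
    {"dx": -0.1, "dy": 0, "dz": -2.8, "ax": 0, "ay": 0, "az": 0, "claw": -0.1},
    {"dx": -0.1, "dy": 0, "dz": -2.9, "ax": 0, "ay": 0, "az": 0, "claw": -0.1},
    {"dx": -0.1, "dy": 0, "dz": -2.9, "ax": 0, "ay": 0, "az": 0, "claw": -0.1}
  ]
}}

```text
clock: 3.63
eef_pos: [443.7, 255.8, 1.3]
tool_rot: [-1.571, 0.0, -1.838]
force: [-0.3, -0.1, -1.1]
width: 47.1
```

Request:
{"fn": "servo_tool", "kwargs": {
  "increments": [
    {"dx": 0, "dy": 0, "dz": -0.1, "ax": 0, "ay": 0, "az": 0, "claw": -0.1},
    {"dx": 0, "dy": 0, "dz": -0.2, "ax": 0, "ay": 0, "az": 0, "claw": -0.1},
    {"dx": 0, "dy": 0, "dz": -0.2, "ax": 0, "ay": 0, "az": 0, "claw": -0.1}
  ]
}}

```text
clock: 3.88
eef_pos: [443.7, 255.7, -0.8]
tool_rot: [-1.571, -0.0, -1.838]
force: [0.0, 0.0, 0.2]
width: 46.8
```

Run:
```python
from m import *
im=grab('wrist','w3');s=read_state();print(s['clock'],s['eef_pos'],s['force'],s['width'])
```

```text
3.9333 [443.73361948 255.69430713  -0.70832971] [-0.43084911 -0.17243792  0.01399659] 46.78929087033828
```

View pics/w3.png

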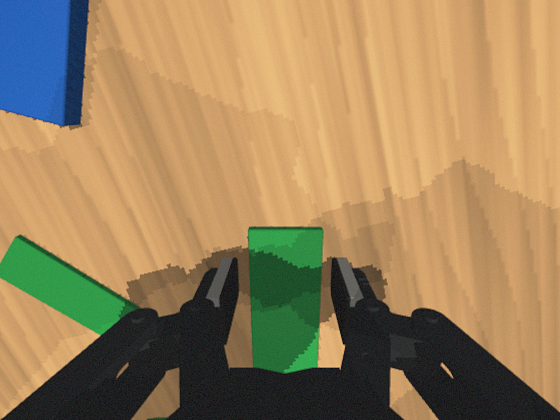

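Request:
{"fn": "servo_tool", "kwargs": {
  "increments": [
    {"dx": 0, "dy": 0, "dz": -0.1, "ax": 0, "ay": 0, "az": 0, "claw": -0.1},
    {"dx": 0, "dy": 0, "dz": -0.15, "ax": 0, "ay": 0, "az": 0, "claw": -0.1},
    {"dx": 0, "dy": 0, "dz": -0.15, "ax": 0, "ay": 0, "az": 0, "claw": -0.1}
  ]
}}

```text
clock: 4.18
eef_pos: [443.7, 255.7, -2.3]
tool_rot: [-1.571, -0.0, -1.838]
force: [0.1, 0.2, -0.4]
width: 47.1
```

Still no contact, so the tips stand a few mm behind the TCP at this opening. I'll close here and watch the force.

Request:
{"fn": "servo_tool", "kwargs": {
  "increments": [
    {"dx": 0, "dy": 0, "dz": 0, "ax": 0, "ay": 0, "az": 0, "claw": 0.15},
    {"dx": 0, "dy": 0, "dz": 0, "ax": 0, "ay": 0, "az": 0, "claw": 0.25},
    {"dx": 0, "dy": 0, "dz": 0, "ax": 0, "ay": 0, "az": 0, "claw": 0.4},
    {"dx": 0, "dy": 0, "dz": 0, "ax": 0, "ay": 0, "az": 0, "claw": 0.4}
  ]
}}

```text
clock: 4.52
eef_pos: [444.5, 256.1, -0.6]
tool_rot: [-1.569, 0.001, -1.838]
force: [-1.2, -1.1, 16.1]
width: 33.6
```

Run:
```python
from m import *
im=grab('wrist','w4');s=read_state();print(s['clock'],s['eef_pos'],s['force'],s['width'])
```

```text
4.5667 [444.46898946 256.17644461  -0.5975597 ] [-0.70495588 -0.56115736 15.61874074] 33.83839666803743
```

View pics/w4.png

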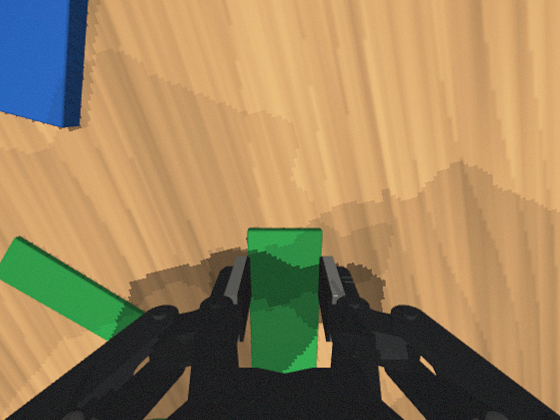

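Run:
```python
from m import *
im=load('w1'); print(rects(im,(0,190,100),(6,255,255),48,20))
print(ray(im,382,351.5,48), ray(im,505,303,48))
im=load('w4'); print(rects(im,(50,90,50),(80,255,255),5,3000))
```

```text
[(array([382., 352.]), array([498.5, -10.1]), array([17.5, 18.4]), 165.0)]
[498.38178292 -10.0019632   48.        ] [654.95417167  23.37916211  48.        ]
[(array([ 67., 290.]), array([338.3, 275.5]), array([27.9, 69.5]), 126.0), (array([284., 297.]), array([440.3, 239.6]), array([35.6, 86.4]), 74.4)]
```

Request:
{"fn": "servo_tool", "kwargs": {
  "increments": [
    {"dx": 0, "dy": 0, "dz": 0.2, "ax": 0, "ay": 0, "az": 0, "claw": 0.4},
    {"dx": 0, "dy": 0, "dz": 0.5, "ax": 0, "ay": 0, "az": 0, "claw": 0.4},
    {"dx": 0, "dy": 0, "dz": 0.8, "ax": 0, "ay": 0, "az": 0, "claw": 0.4},
    {"dx": 0, "dy": 0, "dz": 0.8, "ax": 0, "ay": 0, "az": 0, "claw": 0.4}
  ]
}}

```text
clock: 4.9
eef_pos: [443.9, 255.8, 6.2]
tool_rot: [-1.57, 0.0, -1.838]
force: [-0.3, 0.1, -0.2]
width: 33.8
```

Request:
{"fn": "servo_tool", "kwargs": {
  "increments": [
    {"dx": 0.5, "dy": -1.5, "dz": 0, "ax": 0, "ay": 0, "az": 0.05, "claw": 0.4},
    {"dx": 1.4, "dy": -4.5, "dz": 0, "ax": 0, "ay": 0, "az": 0.12, "claw": 0.4},
    {"dx": 2.4, "dy": -8, "dz": 0, "ax": 0, "ay": 0, "az": 0.2, "claw": 0.4},
    {"dx": 3.5, "dy": -11.5, "dz": 0, "ax": 0, "ay": 0, "az": 0.27, "claw": 0.4},
    {"dx": 4.4, "dy": -14, "dz": 0, "ax": 0, "ay": 0, "az": 0.32, "claw": 0.4},
    {"dx": 4.7, "dy": -15.2, "dz": 0, "ax": 0, "ay": 0, "az": 0.33, "claw": 0.4},
    {"dx": 4.75, "dy": -15.4, "dz": 0, "ax": 0, "ay": 0, "az": 0.33, "claw": 0.4},
    {"dx": 4.75, "dy": -15.4, "dz": 0, "ax": 0, "ay": 0, "az": 0.33, "claw": 0.4}
  ]
}}

```text
clock: 5.57
eef_pos: [491.3, 101.0, 5.6]
tool_rot: [-1.571, 0.0, -1.511]
force: [-0.7, 0.1, -0.5]
width: 33.3
```

Run:
```python
from m import *
im=grab('wrist','w5');s=read_state();print(s['clock'],s['eef_pos'],s['tool_rot'],s['force'],s['width'])
print(rects(im,(0,190,100),(6,255,255),48,20), rects(im,(50,90,50),(80,255,255),12,3000))
grab('scene','s5')
```

```text
5.6167 [491.05094342 102.62070848   5.73737309] [-1.57081903e+00  1.16367194e-03 -1.50808612e+00] [-0.51758549  1.20538255 -0.0080147 ] 33.522096246264496
[] [(array([284., 297.]), array([492.7,  84.3]), array([35.4, 86.1]), 92.9)]
```

View pics/w5.png

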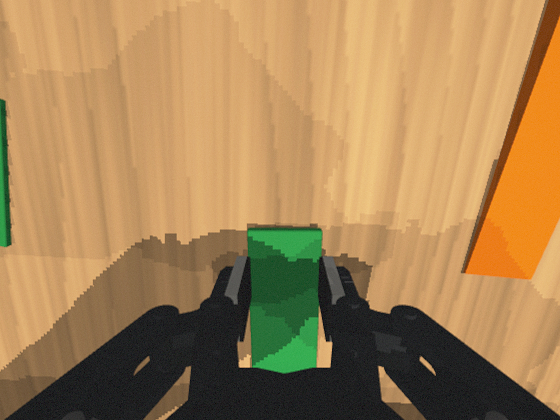

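View pics/s5.png

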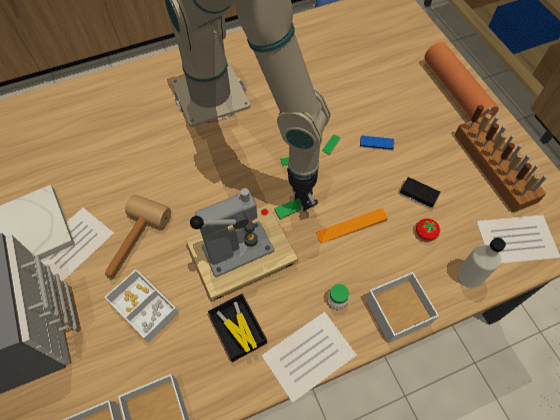

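Request:
{"fn": "servo_tool", "kwargs": {
  "increments": [
    {"dx": 0, "dy": 0, "dz": -0.25, "ax": 0, "ay": 0, "az": 0, "claw": 0.4},
    {"dx": 0, "dy": 0, "dz": -0.5, "ax": 0, "ay": 0, "az": 0, "claw": 0.4},
    {"dx": 0.05, "dy": -0.8, "dz": -0.52, "ax": 0, "ay": 0, "az": 0, "claw": 0.4},
    {"dx": 0.1, "dy": -2, "dz": -0.52, "ax": 0, "ay": 0, "az": 0, "claw": 0.4},
    {"dx": 0.2, "dy": -3.2, "dz": -0.52, "ax": 0, "ay": 0, "az": 0, "claw": 0.4},
    {"dx": 0.3, "dy": -4.4, "dz": -0.52, "ax": 0, "ay": 0, "az": 0, "claw": 0.4},
    {"dx": 0.35, "dy": -5.6, "dz": -0.52, "ax": 0, "ay": 0, "az": 0, "claw": 0.4},
    {"dx": 0.4, "dy": -6.4, "dz": -0.52, "ax": 0, "ay": 0, "az": 0, "claw": 0.4}
  ]
}}

```text
clock: 6.33
eef_pos: [494.9, 34.8, 0.5]
tool_rot: [-1.572, -0.002, -1.51]
force: [-0.9, 0.5, -0.1]
width: 33.8
```

Request:
{"fn": "servo_tool", "kwargs": {
  "increments": [
    {"dx": 0, "dy": 0, "dz": 0, "ax": 0, "ay": 0, "az": 0, "claw": 0.4}
  ]
}}

```text
clock: 6.42
eef_pos: [495.0, 34.2, 0.5]
tool_rot: [-1.572, -0.002, -1.512]
force: [0.0, -0.2, 0.2]
width: 33.5
```

Run:
```python
from m import *
im=grab('wrist','w6');s=read_state();print(s['clock'],s['eef_pos'],s['tool_rot'],s['force'],s['width'])
print(rects(im,(50,90,50),(80,255,255),6,3000))
im=grab('scene','s6'); cv2.imwrite('pics/s6z.png',cv2.resize(im['color'][150:270,180:380],None,fx=3.9,fy=3.9,interpolation=2)[:,:,::-1])
print(rects(im,(0,190,120),(5,255,255),48,8),rects(im,(50,90,50),(80,255,255),6,30))
```

```text
6.4667 [495.15924039  36.04859266   0.56505975] [-1.57108581e+00 -6.93860893e-04 -1.51037637e+00] [-0.41074887  0.5526548  -0.32367137] 33.53919250887
[(array([284., 290.]), array([496. ,  23.4]), array([35.7, 73.6]), 93.4)]
[(array([428., 229.]), array([713.7, 368.7]), array([58.9, 59.2]), 156.9), (array([264., 212.]), array([495.2, -10.3]), array([14.4, 16.2]), 116.2)] [(array([339., 293.]), array([768.6,  83.7]), array([47.1, 47.5]), 109.3), (array([276., 214.]), array([493.3,  26.6]), array([13.9, 33.1]), 3.9), (array([299., 158.]), array([345.5, 162.5]), array([26.5, 30.6]), 76.7), (array([331., 144.]), array([335.1, 271.9]), array([25.3, 72.2]), 126.3)]
```

View pics/s6z.png

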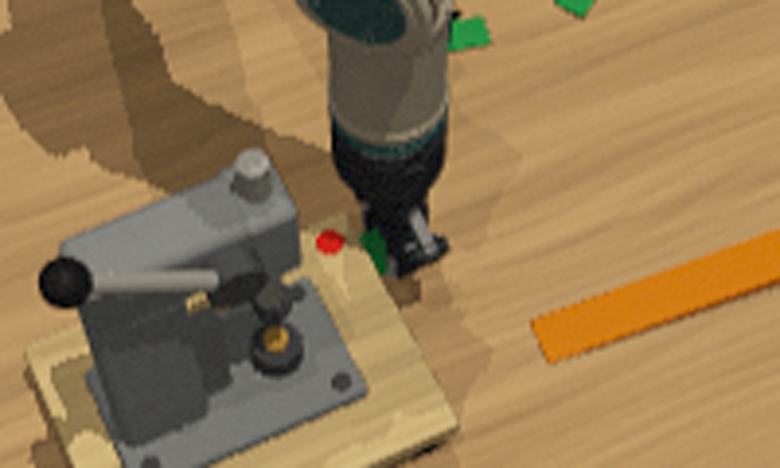

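Request:
{"fn": "servo_tool", "kwargs": {
  "increments": [
    {"dx": 0, "dy": 0, "dz": -0.08, "ax": 0, "ay": 0, "az": 0, "claw": 0.4},
    {"dx": 0, "dy": 0, "dz": -0.12, "ax": 0, "ay": 0, "az": 0, "claw": 0.4},
    {"dx": 0, "dy": 0, "dz": -0.12, "ax": 0, "ay": 0, "az": 0, "claw": -0.1},
    {"dx": 0, "dy": 0, "dz": -0.12, "ax": 0, "ay": 0, "az": 0, "claw": -0.1},
    {"dx": 0, "dy": 0, "dz": -0.12, "ax": 0, "ay": 0, "az": 0, "claw": -0.1},
    {"dx": 0, "dy": 0, "dz": 0.3, "ax": 0, "ay": 0, "az": 0, "claw": -0.1},
    {"dx": 0, "dy": 0.3, "dz": 2, "ax": 0, "ay": 0, "az": 0, "claw": -0.1},
    {"dx": 0, "dy": 1, "dz": 5, "ax": 0, "ay": 0, "az": 0, "claw": -0.1}
  ]
}}

```text
clock: 7.18
eef_pos: [493.1, 46.5, 49.3]
tool_rot: [-1.577, -0.002, -1.509]
force: [0.8, -0.9, -0.4]
width: 47.0
```

Request:
{"fn": "servo_tool", "kwargs": {
  "increments": [
    {"dx": 1, "dy": 2, "dz": 4, "ax": 0, "ay": 0, "az": 0, "claw": -0.1},
    {"dx": 3, "dy": 5, "dz": 7, "ax": 0, "ay": 0, "az": -0.05, "claw": -0.1},
    {"dx": 5, "dy": 8.5, "dz": 9, "ax": 0, "ay": 0, "az": -0.1, "claw": -0.1},
    {"dx": 7, "dy": 12, "dz": 9, "ax": 0, "ay": 0, "az": -0.12, "claw": -0.1},
    {"dx": 9, "dy": 15, "dz": 9, "ax": 0, "ay": 0, "az": -0.12, "claw": -0.1},
    {"dx": 10.5, "dy": 17, "dz": 9, "ax": 0, "ay": 0, "az": -0.12, "claw": -0.1},
    {"dx": 11, "dy": 18, "dz": 9, "ax": 0, "ay": 0, "az": -0.12, "claw": -0.1},
    {"dx": 11, "dy": 18, "dz": 9, "ax": 0, "ay": 0, "az": -0.12, "claw": -0.1}
  ]
}}

```text
clock: 7.85
eef_pos: [605.4, 231.5, 140.7]
tool_rot: [-1.57, 0.003, -1.624]
force: [-0.1, 0.2, 0.4]
width: 47.2
```

Run:
```python
from m import *
im=grab('wrist','w7');s=read_state();print(s['clock'],s['eef_pos'],s['tool_rot'],s['force'],s['width'],s['qpos'])
print(rects(im,(8,170,100),(16,255,255),8,3000))
im=grab('top','t7'); cv2.imwrite('pics/t7z.png',cv2.resize(im['color'][140:290,170:370],None,fx=3.9,fy=3.9,interpolation=2)[:,:,::-1])
print(rects(im,(50,90,50),(80,255,255),5,30),rects(im,(0,190,120),(5,255,255),48,8))
```

```text
7.9 [604.4605075  228.46265678 140.26979057] [-1.57192922e+00 -2.29854815e-04 -1.62597460e+00] [ 0.18788596 -0.34977463 -0.01943374] 47.136459979999636 [-0.15238742  0.75802862 -0.43383708  1.60366862  0.38803219  0.86767747
 -0.79081998]
[(array([289., 215.]), array([609.7, 204.9]), array([ 36.9, 195.1]), 87.7)]
[(array([178., 291.]), array([336.4, 273.8]), array([25.7, 71.3]), 126.4), (array([273., 135.]), array([805.1,  77. ]), array([43.4, 46.1]), 6.7)] [(array([154., 157.]), array([685.3, 390.3]), array([13.8, 48.1]), 46.6)]
```

View pics/t7z.png

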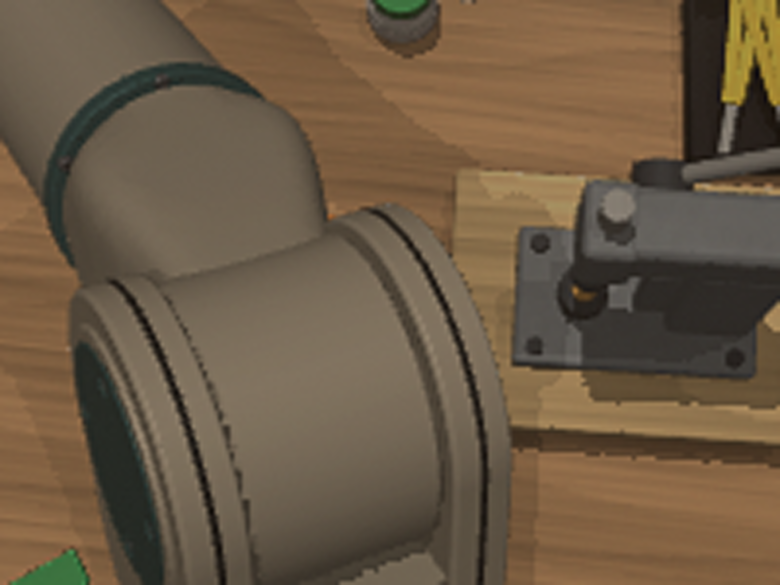

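View pics/w7.png

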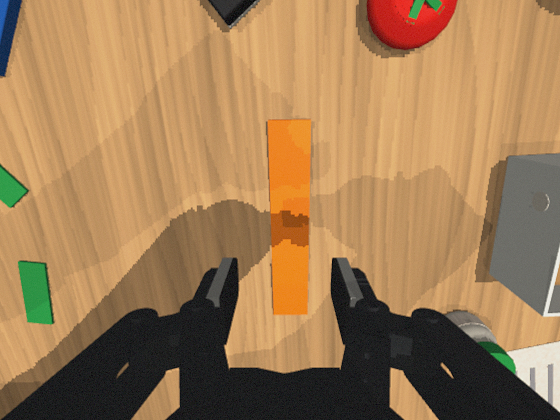

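Request:
{"fn": "servo_tool", "kwargs": {
  "increments": [
    {"dx": 0.2, "dy": 1.5, "dz": -2, "ax": 0, "ay": 0, "az": 0.01, "claw": -0.1},
    {"dx": 0.5, "dy": 3.5, "dz": -4.5, "ax": 0, "ay": 0, "az": 0.01, "claw": -0.1},
    {"dx": 0.8, "dy": 5, "dz": -7.5, "ax": 0, "ay": 0, "az": 0.01, "claw": -0.1},
    {"dx": 0.8, "dy": 5.5, "dz": -10, "ax": 0, "ay": 0, "az": 0.01, "claw": -0.1},
    {"dx": 0.8, "dy": 5.5, "dz": -11.4, "ax": 0, "ay": 0, "az": 0.01, "claw": -0.1},
    {"dx": 0.8, "dy": 5.5, "dz": -11.6, "ax": 0, "ay": 0, "az": 0.01, "claw": -0.1},
    {"dx": 0.8, "dy": 5.5, "dz": -11.6, "ax": 0, "ay": 0, "az": 0.01, "claw": -0.1}
  ]
}}

```text
clock: 8.53
eef_pos: [612.8, 279.8, 24.0]
tool_rot: [-1.573, -0.003, -1.62]
force: [0.0, 0.1, 0.9]
width: 47.1
```

Run:
```python
from m import *
im=grab('wrist','w8');s=read_state();print(s['clock'],s['eef_pos'],s['tool_rot'],s['force'],s['width'])
print(rects(im,(8,170,100),(16,255,255),13,3000))
print(rects(im,(8,170,40),(20,255,255),13,3000))
```

```text
8.5833 [613.87554764 280.6799572   25.39292851] [-1.57022443e+00 -1.01080882e-03 -1.61978908e+00] [0.15667029 1.24372078 0.88565284] 47.13482552268709
[(array([284., 290.]), array([611.5, 254.3]), array([ 36.1, 104.6]), 87.2)]
[(array([284., 290.]), array([611.5, 254.3]), array([ 36.1, 104.6]), 87.2)]
```

View pics/w8.png

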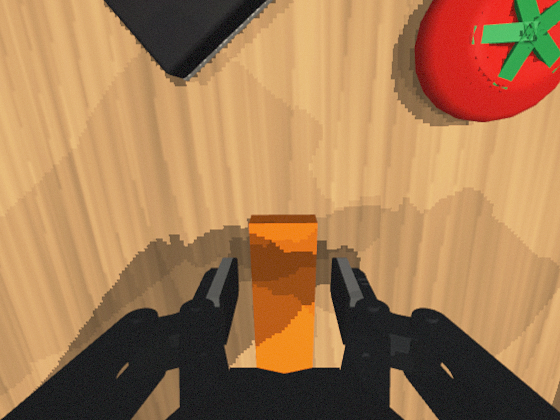

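Request:
{"fn": "servo_tool", "kwargs": {
  "increments": [
    {"dx": -0.1, "dy": 0.1, "dz": -0.8, "ax": 0, "ay": 0, "az": 0, "claw": -0.1},
    {"dx": -0.1, "dy": 0.1, "dz": -1.6, "ax": 0, "ay": 0, "az": 0, "claw": -0.1},
    {"dx": -0.1, "dy": 0.1, "dz": -2, "ax": 0, "ay": 0, "az": 0, "claw": -0.1},
    {"dx": -0.1, "dy": 0.1, "dz": -2.1, "ax": 0, "ay": 0, "az": 0, "claw": -0.1},
    {"dx": -0.1, "dy": 0.1, "dz": -2.1, "ax": 0, "ay": 0, "az": 0, "claw": 0.2},
    {"dx": -0.1, "dy": 0.1, "dz": -2.1, "ax": 0, "ay": 0, "az": 0, "claw": 0.4},
    {"dx": -0.1, "dy": 0.1, "dz": -2.1, "ax": 0, "ay": 0, "az": 0, "claw": 0.4},
    {"dx": -0.1, "dy": 0.1, "dz": -2.1, "ax": 0, "ay": 0, "az": 0, "claw": 0.4}
  ]
}}

```text
clock: 9.25
eef_pos: [612.4, 283.9, 3.8]
tool_rot: [-1.57, 0.0, -1.618]
force: [0.4, -0.2, 0.9]
width: 34.5
```

Request:
{"fn": "servo_tool", "kwargs": {
  "increments": [
    {"dx": 0, "dy": 0, "dz": 0, "ax": 0, "ay": 0, "az": 0, "claw": 0.4},
    {"dx": 0, "dy": 0, "dz": 0, "ax": 0, "ay": 0, "az": 0, "claw": 0.4}
  ]
}}

```text
clock: 9.42
eef_pos: [612.3, 283.8, 3.7]
tool_rot: [-1.571, 0.0, -1.618]
force: [0.7, -0.3, 0.6]
width: 33.9
```

Request:
{"fn": "servo_tool", "kwargs": {
  "increments": [
    {"dx": 0, "dy": 0, "dz": 0.8, "ax": 0, "ay": 0, "az": 0, "claw": 0.4},
    {"dx": -0.8, "dy": -0.4, "dz": 1.8, "ax": 0, "ay": 0, "az": 0, "claw": 0.4},
    {"dx": -3, "dy": -1.8, "dz": 2, "ax": 0, "ay": 0, "az": 0.03, "claw": 0.4},
    {"dx": -5.5, "dy": -3.5, "dz": 2, "ax": 0, "ay": 0, "az": 0.06, "claw": 0.4},
    {"dx": -8, "dy": -5.2, "dz": 2, "ax": 0, "ay": 0, "az": 0.09, "claw": 0.4},
    {"dx": -10.5, "dy": -6.8, "dz": 2, "ax": 0, "ay": 0, "az": 0.107, "claw": 0.4},
    {"dx": -12.2, "dy": -7.9, "dz": 2, "ax": 0, "ay": 0, "az": 0.107, "claw": 0.4},
    {"dx": -12.65, "dy": -8.2, "dz": 2, "ax": 0, "ay": 0, "az": 0.107, "claw": 0.4}
  ]
}}

```text
clock: 10.08
eef_pos: [482.2, 198.8, 24.0]
tool_rot: [-1.575, -0.003, -1.511]
force: [-0.3, -0.9, -0.1]
width: 33.9
```

Request:
{"fn": "servo_tool", "kwargs": {
  "increments": [
    {"dx": 0, "dy": 0, "dz": -0.5, "ax": 0, "ay": 0, "az": 0, "claw": 0.4},
    {"dx": 0, "dy": 0, "dz": -0.7, "ax": 0, "ay": 0, "az": 0, "claw": 0.4},
    {"dx": 0, "dy": 0, "dz": -0.7, "ax": 0, "ay": 0, "az": 0, "claw": 0.4}
  ]
}}

```text
clock: 10.33
eef_pos: [487.3, 203.0, 16.3]
tool_rot: [-1.569, 0.001, -1.511]
force: [0.9, 0.1, -0.2]
width: 34.5
```

Run:
```python
from m import *
im=grab('wrist','w9');s=read_state();print(s['clock'],s['eef_pos'],s['tool_rot'],s['force'],s['width'])
print(rects(im,(8,170,100),(16,255,255),24,3000))
im=grab('scene','s9'); cv2.imwrite('pics/s9z.png',cv2.resize(im['color'][150:270,180:380],None,fx=3.9,fy=3.9,interpolation=2)[:,:,::-1])
im=grab('top','t9'); cv2.imwrite('pics/t9z.png',cv2.resize(im['color'][140:290,170:370],None,fx=3.9,fy=3.9,interpolation=2)[:,:,::-1])
```

```text
10.3833 [487.145739   202.91489644  16.35010065] [-1.56941598e+00  1.16797968e-03 -1.51066071e+00] [ 0.12012989  0.64307202 -0.34973331] 34.10281077162761
[(array([284., 300.]), array([488.9, 185.7]), array([36.4, 82.1]), 93.5)]
```

View pics/s9z.png

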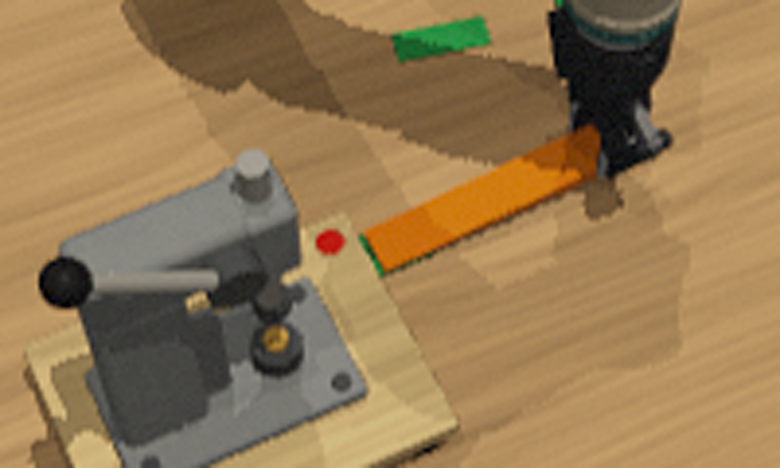

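View pics/t9z.png

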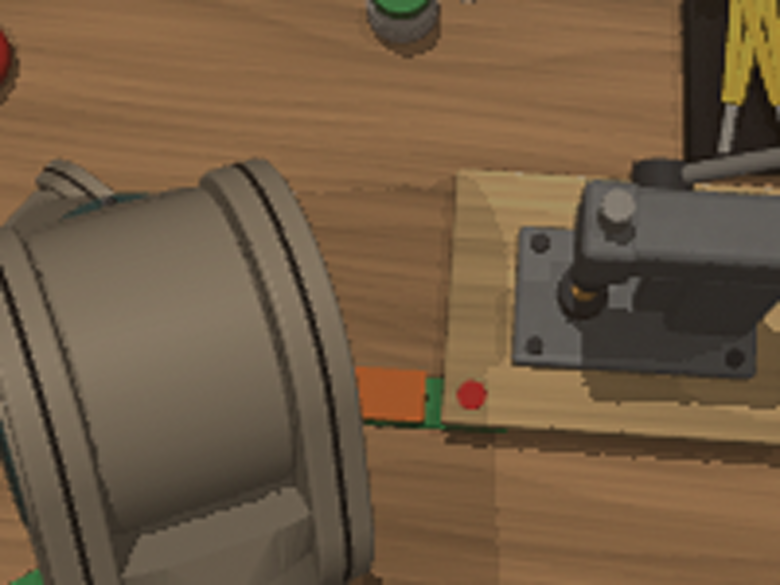

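View pics/w9.png

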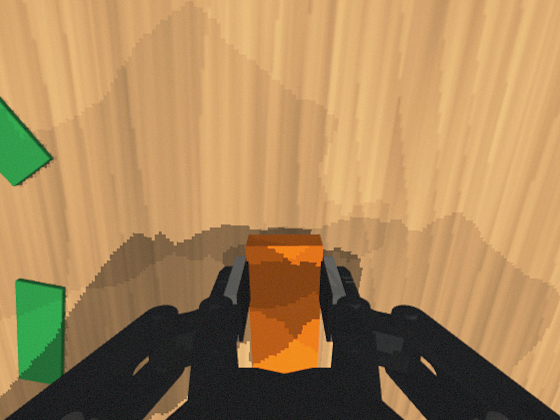

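Request:
{"fn": "servo_tool", "kwargs": {
  "increments": [
    {"dx": -0.1, "dy": 0, "dz": -0.4, "ax": 0, "ay": 0, "az": 0, "claw": 0.4},
    {"dx": -0.1, "dy": 0, "dz": -0.7, "ax": 0, "ay": 0, "az": 0, "claw": 0.4},
    {"dx": -0.1, "dy": 0, "dz": -0.7, "ax": 0, "ay": 0, "az": 0, "claw": 0.4},
    {"dx": -0.05, "dy": -0.8, "dz": -0.7, "ax": 0, "ay": 0, "az": 0, "claw": 0.4},
    {"dx": 0, "dy": -1.8, "dz": -0.7, "ax": 0, "ay": 0, "az": 0, "claw": 0.4},
    {"dx": 0.05, "dy": -2.6, "dz": -0.7, "ax": 0, "ay": 0, "az": 0, "claw": 0.4},
    {"dx": 0.1, "dy": -3.3, "dz": -0.7, "ax": 0, "ay": 0, "az": 0, "claw": 0.4},
    {"dx": 0.1, "dy": -3.5, "dz": -0.7, "ax": 0, "ay": 0, "az": 0, "claw": 0.4}
  ]
}}

```text
clock: 11.15
eef_pos: [486.9, 164.0, 9.6]
tool_rot: [-1.571, -0.002, -1.514]
force: [0.8, 0.1, -0.3]
width: 34.2
```

Request:
{"fn": "servo_tool", "kwargs": {
  "increments": [
    {"dx": 0, "dy": 0, "dz": -0.05, "ax": 0, "ay": 0, "az": 0, "claw": 0.4},
    {"dx": 0, "dy": 0, "dz": -0.05, "ax": 0, "ay": 0, "az": 0, "claw": 0.4}
  ]
}}

```text
clock: 11.32
eef_pos: [486.9, 166.7, 9.2]
tool_rot: [-1.57, 0.001, -1.511]
force: [0.7, -0.4, -0.4]
width: 33.9
```

Run:
```python
from m import *
s=read_state();print(s['clock'],s['eef_pos'],s['tool_rot'],s['force'],s['torque'],s['width'])
im=grab('scene','s10'); cv2.imwrite('pics/s10z.png',cv2.resize(im['color'][150:270,180:380],None,fx=3.9,fy=3.9,interpolation=2)[:,:,::-1])
print([ (r[0],r[1]) for r in rects(im,(0,190,120),(5,255,255),48,8)])
```

```text
11.3167 [486.90200125 166.69106693   9.1798702 ] [-1.57049356e+00  5.22422389e-04 -1.51131173e+00] [ 0.72588761 -0.3553649  -0.43120313] [-0.01576269 -0.03622052 -0.0248101 ] 33.92690125447047
[(array([428., 229.]), array([713.6, 368.8])), (array([264., 212.]), array([495.2, -10.3]))]
```

View pics/s10z.png

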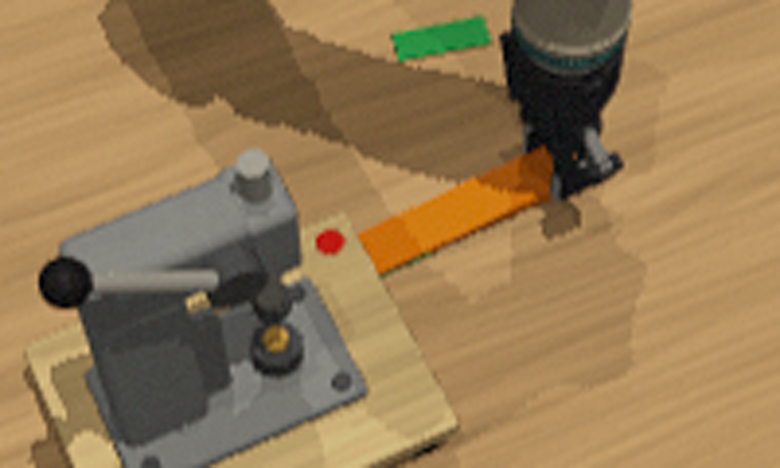

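Request:
{"fn": "servo_tool", "kwargs": {
  "increments": [
    {"dx": 0, "dy": 0, "dz": -0.04, "ax": 0, "ay": 0, "az": 0, "claw": 0.4},
    {"dx": 0, "dy": 0, "dz": -0.04, "ax": 0, "ay": 0, "az": 0, "claw": 0.4},
    {"dx": 0, "dy": 0, "dz": -0.04, "ax": 0, "ay": 0, "az": 0, "claw": 0.4}
  ]
}}

```text
clock: 11.62
eef_pos: [486.7, 167.2, 8.7]
tool_rot: [-1.571, 0.0, -1.51]
force: [0.1, 1.0, 0.8]
width: 34.1
```

Request:
{"fn": "servo_tool", "kwargs": {
  "increments": [
    {"dx": 0, "dy": 0, "dz": -0.03, "ax": 0, "ay": 0, "az": 0, "claw": 0.4},
    {"dx": 0, "dy": 0, "dz": -0.03, "ax": 0, "ay": 0, "az": 0, "claw": 0.4},
    {"dx": 0, "dy": 0, "dz": -0.03, "ax": 0, "ay": 0, "az": 0, "claw": 0.4}
  ]
}}

```text
clock: 11.87
eef_pos: [486.7, 166.9, 8.4]
tool_rot: [-1.571, 0.0, -1.511]
force: [-0.4, 0.9, -0.3]
width: 34.1
```

Run:
```python
from m import *
s=read_state();print(s['clock'],s['eef_pos'],s['tool_rot'],s['force'],s['torque'],s['width'])
```

```text
11.8667 [486.73412201 166.92798817   8.43283746] [-1.57070300e+00  2.10541165e-04 -1.51057677e+00] [-0.38368479  0.87954482 -0.30515823] [ 0.06055343 -0.01841359  0.02082602] 34.104199642271375
```

Request:
{"fn": "servo_tool", "kwargs": {
  "increments": [
    {"dx": 0.01, "dy": -0.2, "dz": 0, "ax": 0, "ay": 0, "az": 0, "claw": 0.4},
    {"dx": 0.02, "dy": -0.4, "dz": 0, "ax": 0, "ay": 0, "az": 0, "claw": 0.4},
    {"dx": 0.04, "dy": -0.6, "dz": 0, "ax": 0, "ay": 0, "az": 0, "claw": 0.4},
    {"dx": 0.05, "dy": -0.8, "dz": 0, "ax": 0, "ay": 0, "az": 0, "claw": 0.4}
  ]
}}

```text
clock: 12.2
eef_pos: [487.3, 158.3, 8.4]
tool_rot: [-1.571, -0.0, -1.511]
force: [-0.5, -0.5, -0.3]
width: 34.2
```

Request:
{"fn": "servo_tool", "kwargs": {
  "increments": [
    {"dx": 0.01, "dy": -0.2, "dz": 0, "ax": 0, "ay": 0, "az": 0, "claw": 0.4},
    {"dx": 0.02, "dy": -0.4, "dz": 0, "ax": 0, "ay": 0, "az": 0, "claw": 0.4},
    {"dx": 0.03, "dy": -0.5, "dz": 0, "ax": 0, "ay": 0, "az": 0, "claw": 0.4},
    {"dx": 0.03, "dy": -0.5, "dz": 0, "ax": 0, "ay": 0, "az": 0, "claw": 0.4}
  ]
}}

```text
clock: 12.53
eef_pos: [487.6, 153.1, 8.4]
tool_rot: [-1.571, -0.001, -1.511]
force: [-0.2, -0.5, -0.5]
width: 34.3
```

Request:
{"fn": "servo_tool", "kwargs": {
  "increments": [
    {"dx": 0.01, "dy": -0.2, "dz": 0, "ax": 0, "ay": 0, "az": 0, "claw": 0.4},
    {"dx": 0.02, "dy": -0.4, "dz": 0, "ax": 0, "ay": 0, "az": 0, "claw": 0.4},
    {"dx": 0.04, "dy": -0.6, "dz": 0, "ax": 0, "ay": 0, "az": 0, "claw": 0.4},
    {"dx": 0.04, "dy": -0.7, "dz": 0, "ax": 0, "ay": 0, "az": 0, "claw": 0.4}
  ]
}}

```text
clock: 12.87
eef_pos: [488.0, 146.3, 8.4]
tool_rot: [-1.571, -0.0, -1.511]
force: [-1.1, 0.6, 0.8]
width: 34.3
```

Request:
{"fn": "servo_tool", "kwargs": {
  "increments": [
    {"dx": 0.01, "dy": -0.2, "dz": 0, "ax": 0, "ay": 0, "az": 0, "claw": 0.4},
    {"dx": 0.02, "dy": -0.4, "dz": 0, "ax": 0, "ay": 0, "az": 0, "claw": 0.4},
    {"dx": 0.04, "dy": -0.6, "dz": 0, "ax": 0, "ay": 0, "az": 0, "claw": 0.4},
    {"dx": 0.04, "dy": -0.7, "dz": 0, "ax": 0, "ay": 0, "az": 0, "claw": 0.4}
  ]
}}

```text
clock: 13.2
eef_pos: [488.4, 139.3, 8.4]
tool_rot: [-1.571, -0.0, -1.511]
force: [-0.3, 0.8, 0.4]
width: 33.8
```

Request:
{"fn": "servo_tool", "kwargs": {
  "increments": [
    {"dx": 0.01, "dy": -0.2, "dz": 0, "ax": 0, "ay": 0, "az": 0, "claw": 0.4},
    {"dx": 0.02, "dy": -0.4, "dz": 0, "ax": 0, "ay": 0, "az": 0, "claw": 0.4},
    {"dx": 0.04, "dy": -0.6, "dz": 0, "ax": 0, "ay": 0, "az": 0, "claw": 0.4},
    {"dx": 0.04, "dy": -0.6, "dz": 0, "ax": 0, "ay": 0, "az": 0, "claw": 0.4}
  ]
}}

```text
clock: 13.53
eef_pos: [488.8, 132.9, 8.4]
tool_rot: [-1.571, -0.001, -1.511]
force: [0.3, 0.2, 0.3]
width: 34.0
```

Request:
{"fn": "servo_tool", "kwargs": {
  "increments": [
    {"dx": 0.01, "dy": -0.2, "dz": 0, "ax": 0, "ay": 0, "az": 0, "claw": 0.4},
    {"dx": 0.02, "dy": -0.4, "dz": 0, "ax": 0, "ay": 0, "az": 0, "claw": 0.4},
    {"dx": 0.03, "dy": -0.5, "dz": 0, "ax": 0, "ay": 0, "az": 0, "claw": 0.4},
    {"dx": 0.03, "dy": -0.5, "dz": 0, "ax": 0, "ay": 0, "az": 0, "claw": 0.4}
  ]
}}

```text
clock: 13.87
eef_pos: [489.1, 128.2, 8.4]
tool_rot: [-1.571, -0.0, -1.511]
force: [-0.6, -1.2, 0.1]
width: 34.0
```

Run:
```python
from m import *
s=read_state();print(s['clock'],s['eef_pos'],s['force'],s['torque'])
```

```text
13.8667 [489.07261982 128.22253788   8.4215114 ] [-0.56360733 -1.17616463  0.11962712] [-0.08326978 -0.08770889  0.04865012]
```

Request:
{"fn": "servo_tool", "kwargs": {
  "increments": [
    {"dx": 0.01, "dy": -0.2, "dz": 0, "ax": 0, "ay": 0, "az": 0, "claw": 0.4},
    {"dx": 0.02, "dy": -0.4, "dz": 0, "ax": 0, "ay": 0, "az": 0, "claw": 0.4},
    {"dx": 0.03, "dy": -0.5, "dz": 0, "ax": 0, "ay": 0, "az": 0, "claw": 0.4},
    {"dx": 0.03, "dy": -0.5, "dz": 0, "ax": 0, "ay": 0, "az": 0, "claw": 0.4}
  ]
}}

```text
clock: 14.2
eef_pos: [489.4, 123.2, 8.4]
tool_rot: [-1.571, -0.0, -1.511]
force: [0.3, -0.7, 1.5]
width: 34.4
```

Request:
{"fn": "servo_tool", "kwargs": {
  "increments": [
    {"dx": 0.01, "dy": -0.2, "dz": 0, "ax": 0, "ay": 0, "az": 0, "claw": 0.4},
    {"dx": 0.02, "dy": -0.4, "dz": 0, "ax": 0, "ay": 0, "az": 0, "claw": 0.4},
    {"dx": 0.03, "dy": -0.5, "dz": 0, "ax": 0, "ay": 0, "az": 0, "claw": 0.4},
    {"dx": 0.03, "dy": -0.5, "dz": 0, "ax": 0, "ay": 0, "az": 0, "claw": 0.4}
  ]
}}

```text
clock: 14.53
eef_pos: [489.7, 118.2, 8.4]
tool_rot: [-1.571, -0.0, -1.511]
force: [0.3, 0.1, 0.6]
width: 34.1
```

Request:
{"fn": "servo_tool", "kwargs": {
  "increments": [
    {"dx": 0.01, "dy": -0.2, "dz": 0, "ax": 0, "ay": 0, "az": 0, "claw": 0.4},
    {"dx": 0.02, "dy": -0.4, "dz": 0, "ax": 0, "ay": 0, "az": 0, "claw": 0.4},
    {"dx": 0.03, "dy": -0.5, "dz": 0, "ax": 0, "ay": 0, "az": 0, "claw": 0.4},
    {"dx": 0.03, "dy": -0.5, "dz": 0, "ax": 0, "ay": 0, "az": 0, "claw": 0.4}
  ]
}}

```text
clock: 14.87
eef_pos: [490.0, 113.3, 8.4]
tool_rot: [-1.571, -0.0, -1.511]
force: [0.2, -0.3, 1.1]
width: 34.4
```

Request:
{"fn": "servo_tool", "kwargs": {
  "increments": [
    {"dx": 0.01, "dy": -0.2, "dz": 0, "ax": 0, "ay": 0, "az": 0, "claw": 0.4},
    {"dx": 0.02, "dy": -0.4, "dz": 0, "ax": 0, "ay": 0, "az": 0, "claw": 0.4},
    {"dx": 0.03, "dy": -0.5, "dz": 0, "ax": 0, "ay": 0, "az": 0, "claw": 0.4},
    {"dx": 0.03, "dy": -0.5, "dz": 0, "ax": 0, "ay": 0, "az": 0, "claw": 0.4}
  ]
}}

```text
clock: 15.2
eef_pos: [490.3, 108.3, 8.4]
tool_rot: [-1.571, -0.0, -1.511]
force: [-0.0, -0.3, 1.4]
width: 34.2
```

Request:
{"fn": "servo_tool", "kwargs": {
  "increments": [
    {"dx": 0.01, "dy": -0.2, "dz": 0, "ax": 0, "ay": 0, "az": 0, "claw": 0.4},
    {"dx": 0.02, "dy": -0.4, "dz": 0, "ax": 0, "ay": 0, "az": 0, "claw": 0.4},
    {"dx": 0.03, "dy": -0.5, "dz": 0, "ax": 0, "ay": 0, "az": 0, "claw": 0.4},
    {"dx": 0.03, "dy": -0.5, "dz": 0, "ax": 0, "ay": 0, "az": 0, "claw": 0.4}
  ]
}}

```text
clock: 15.53
eef_pos: [490.6, 103.3, 8.4]
tool_rot: [-1.571, -0.0, -1.511]
force: [0.8, -0.1, 1.7]
width: 33.8
```

Request:
{"fn": "servo_tool", "kwargs": {
  "increments": [
    {"dx": 0.01, "dy": -0.2, "dz": 0, "ax": 0, "ay": 0, "az": 0, "claw": 0.4},
    {"dx": 0.02, "dy": -0.4, "dz": 0, "ax": 0, "ay": 0, "az": 0, "claw": 0.4},
    {"dx": 0.03, "dy": -0.5, "dz": 0, "ax": 0, "ay": 0, "az": 0, "claw": 0.4},
    {"dx": 0.03, "dy": -0.5, "dz": 0, "ax": 0, "ay": 0, "az": 0, "claw": 0.4}
  ]
}}

```text
clock: 15.87
eef_pos: [491.0, 98.8, 8.5]
tool_rot: [-1.57, 0.0, -1.511]
force: [0.2, 1.7, 1.4]
width: 34.0
```

Run:
```python
from m import *
s=read_state();print(s['clock'],s['eef_pos'],s['force'],s['torque'])
im=grab('scene','s11'); cv2.imwrite('pics/s11z.png',cv2.resize(im['color'][150:270,180:380],None,fx=3.9,fy=3.9,interpolation=2)[:,:,::-1])
print([ (r[0],r[1]) for r in rects(im,(0,190,120),(5,255,255),48,8)])
```

```text
15.8667 [490.98256612  98.78397145   8.52059945] [0.1844849  1.69684244 1.44409161] [ 0.33927252 -0.01896526  0.00172803]
[(array([428., 229.]), array([712.7, 368.8])), (array([264., 212.]), array([495.2, -10.3]))]
```

View pics/s11z.png

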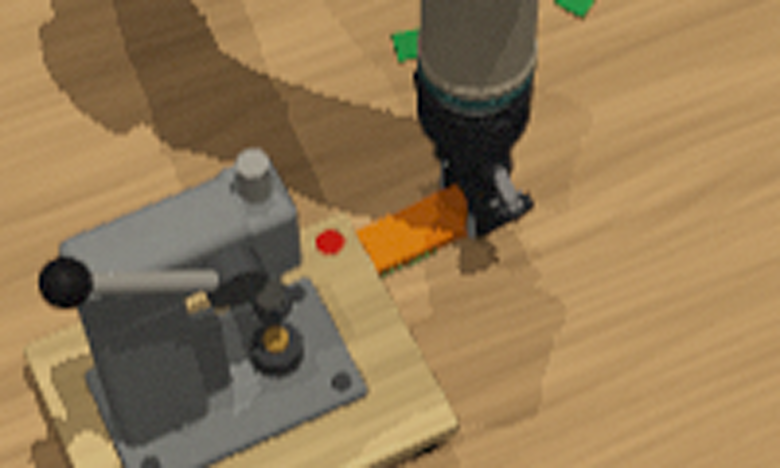

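Request:
{"fn": "servo_tool", "kwargs": {
  "increments": [
    {"dx": 0.01, "dy": -0.05, "dz": 0, "ax": 0, "ay": 0, "az": 0, "claw": 0.4},
    {"dx": 0.01, "dy": -0.1, "dz": 0, "ax": 0, "ay": 0, "az": 0, "claw": 0.4},
    {"dx": 0.01, "dy": -0.1, "dz": 0, "ax": 0, "ay": 0, "az": 0, "claw": 0.4}
  ]
}}

```text
clock: 16.17
eef_pos: [491.0, 98.3, 8.5]
tool_rot: [-1.57, 0.001, -1.51]
force: [-0.5, 3.7, 4.5]
width: 34.1
```

Run:
```python
from m import *
s=read_state();print(s['clock'],s['eef_pos'],s['force'],s['torque'])
```

```text
16.1667 [491.01285419  98.25614792   8.50291889] [-0.54225894  3.65871038  4.48782569] [ 0.70356886  0.11262116 -0.00350556]
```

Request:
{"fn": "servo_tool", "kwargs": {
  "increments": [
    {"dx": 0, "dy": 0, "dz": 0.02, "ax": 0, "ay": 0, "az": 0, "claw": 0.4},
    {"dx": 0.01, "dy": -0.05, "dz": 0.03, "ax": 0, "ay": 0, "az": 0, "claw": 0.4},
    {"dx": 0.01, "dy": -0.05, "dz": 0.03, "ax": 0, "ay": 0, "az": 0, "claw": 0.4}
  ]
}}

```text
clock: 16.42
eef_pos: [490.9, 96.6, 8.6]
tool_rot: [-1.571, -0.001, -1.511]
force: [-0.2, 0.9, 1.2]
width: 34.4
```

Run:
```python
from m import *
s=read_state();print(s['clock'],s['eef_pos'],s['force'],s['torque'])
```

```text
16.4167 [490.91187921  96.59699583   8.58735161] [-0.21303751  0.92614497  1.23826315] [ 0.27451161 -0.00484351  0.01588702]
```

Request:
{"fn": "servo_tool", "kwargs": {
  "increments": [
    {"dx": 0.01, "dy": -0.05, "dz": 0, "ax": 0, "ay": 0, "az": 0, "claw": 0.4},
    {"dx": 0.01, "dy": -0.1, "dz": 0.01, "ax": 0, "ay": 0, "az": 0, "claw": 0.4},
    {"dx": 0.01, "dy": -0.1, "dz": 0.01, "ax": 0, "ay": 0, "az": 0, "claw": 0.4}
  ]
}}

```text
clock: 16.67
eef_pos: [491.0, 95.8, 8.6]
tool_rot: [-1.571, -0.0, -1.511]
force: [0.6, 2.0, -0.9]
width: 34.0
```

Run:
```python
from m import *
s=read_state();print(s['clock'],s['eef_pos'],s['force'],s['torque'])
```

```text
16.6667 [490.96949277  95.83565801   8.61774814] [ 0.6414958   1.96841946 -0.85918109] [ 0.3331064  -0.0286699   0.01630393]
```

Request:
{"fn": "servo_tool", "kwargs": {
  "increments": [
    {"dx": 0.01, "dy": -0.05, "dz": 0, "ax": 0, "ay": 0, "az": 0, "claw": 0.4},
    {"dx": 0.01, "dy": -0.1, "dz": 0, "ax": 0, "ay": 0, "az": 0, "claw": 0.4},
    {"dx": 0.01, "dy": -0.1, "dz": 0, "ax": 0, "ay": 0, "az": 0, "claw": 0.4}
  ]
}}

```text
clock: 16.92
eef_pos: [491.0, 95.4, 8.7]
tool_rot: [-1.571, 0.0, -1.511]
force: [-0.6, 4.2, -0.1]
width: 34.4
```

Run:
```python
from m import *
s=read_state();print(s['clock'],s['eef_pos'],s['force'],s['torque'])
```

```text
16.9167 [491.04427724  95.44173206   8.7104303 ] [-0.58979109  4.17234703 -0.12550551] [ 0.58128273  0.12596736 -0.05666766]
```

Request:
{"fn": "servo_tool", "kwargs": {
  "increments": [
    {"dx": 0, "dy": -0.03, "dz": 0, "ax": 0, "ay": 0, "az": 0, "claw": 0.4},
    {"dx": 0, "dy": -0.06, "dz": 0, "ax": 0, "ay": 0, "az": 0, "claw": 0.4},
    {"dx": 0, "dy": -0.06, "dz": 0, "ax": 0, "ay": 0, "az": 0, "claw": 0.4}
  ]
}}

```text
clock: 17.17
eef_pos: [491.1, 95.3, 8.8]
tool_rot: [-1.571, 0.001, -1.51]
force: [-1.3, 5.2, -1.0]
width: 34.2
```

Run:
```python
from m import *
s=read_state();print(s['clock'],s['eef_pos'],s['force'],s['torque'])
```

```text
17.1667 [491.1304599   95.30845527   8.80364482] [-1.31571814  5.18758912 -0.96959322] [ 0.92093831  0.20900145 -0.06322646]
```

Request:
{"fn": "servo_tool", "kwargs": {
  "increments": [
    {"dx": 0, "dy": -0.03, "dz": 0, "ax": 0, "ay": 0, "az": 0, "claw": 0.4},
    {"dx": 0, "dy": -0.06, "dz": 0, "ax": 0, "ay": 0, "az": 0, "claw": 0.4},
    {"dx": 0, "dy": -0.06, "dz": 0, "ax": 0, "ay": 0, "az": 0, "claw": 0.4}
  ]
}}

```text
clock: 17.42
eef_pos: [491.2, 95.0, 8.8]
tool_rot: [-1.57, 0.001, -1.51]
force: [-0.9, 5.1, -1.3]
width: 34.0
```

Run:
```python
from m import *
s=read_state();print(s['clock'],s['eef_pos'],s['force'],s['torque'])
```

```text
17.4167 [491.24353263  94.9640185    8.82309816] [-0.91803353  5.09766316 -1.30215793] [ 1.16278504  0.20865864 -0.07661388]
```

Request:
{"fn": "servo_tool", "kwargs": {
  "increments": [
    {"dx": 0, "dy": -0.03, "dz": 0, "ax": 0, "ay": 0, "az": 0, "claw": 0.4},
    {"dx": 0, "dy": -0.06, "dz": 0, "ax": 0, "ay": 0, "az": 0, "claw": 0.4},
    {"dx": 0, "dy": -0.06, "dz": 0, "ax": 0, "ay": 0, "az": 0, "claw": 0.4}
  ]
}}

```text
clock: 17.67
eef_pos: [491.3, 94.8, 8.9]
tool_rot: [-1.57, 0.002, -1.51]
force: [-0.9, 5.8, -2.1]
width: 34.1
```

Run:
```python
from m import *
s=read_state();print(s['clock'],s['eef_pos'],s['force'],s['torque'])
```

```text
17.6667 [491.27396309  94.77319752   8.85598839] [-0.93221473  5.76335418 -2.11305878] [ 1.30311847  0.30507286 -0.04854728]
```

Request:
{"fn": "servo_tool", "kwargs": {
  "increments": [
    {"dx": 0, "dy": -0.03, "dz": -0.01, "ax": 0, "ay": 0, "az": 0, "claw": 0.4},
    {"dx": 0, "dy": -0.06, "dz": -0.02, "ax": 0, "ay": 0, "az": 0, "claw": 0.4},
    {"dx": 0, "dy": -0.06, "dz": -0.02, "ax": 0, "ay": 0, "az": 0, "claw": 0.4}
  ]
}}

```text
clock: 17.92
eef_pos: [491.4, 94.4, 8.7]
tool_rot: [-1.57, 0.002, -1.51]
force: [-1.5, 5.9, 0.2]
width: 34.1
```

Run:
```python
from m import *
s=read_state();print(s['clock'],s['eef_pos'],s['force'],s['torque'])
im=grab('scene','s12');print([ (r[0],r[1]) for r in rects(im,(0,190,120),(5,255,255),48,8)])
```

```text
17.9167 [491.42743356  94.37111795   8.71885543] [-1.49402269  5.89616496  0.158687  ] [ 1.27907251  0.27648262 -0.0698515 ]
[(array([428., 229.]), array([713.7, 368.7])), (array([264., 212.]), array([494.9,  -9.8]))]
```

Request:
{"fn": "servo_tool", "kwargs": {
  "increments": [
    {"dx": 0, "dy": -0.04, "dz": 0, "ax": 0, "ay": 0, "az": 0, "claw": 0.4},
    {"dx": -0.01, "dy": -0.08, "dz": 0, "ax": 0, "ay": 0, "az": 0, "claw": 0.4},
    {"dx": -0.01, "dy": -0.08, "dz": 0, "ax": 0, "ay": 0, "az": 0, "claw": 0.4}
  ]
}}

```text
clock: 18.22
eef_pos: [491.4, 94.2, 8.8]
tool_rot: [-1.569, 0.003, -1.509]
force: [-2.1, 7.2, -0.9]
width: 34.1
```

Run:
```python
from m import *
s=read_state();print(s['clock'],s['eef_pos'],s['force'],s['torque'])
```

```text
18.2167 [491.40582492  94.16563448   8.75963723] [-2.1394855   7.21024366 -0.86893749] [ 1.55724751  0.25996193 -0.06984942]
```

Request:
{"fn": "servo_tool", "kwargs": {
  "increments": [
    {"dx": 0, "dy": 0.08, "dz": 0, "ax": 0, "ay": 0, "az": 0, "claw": 0.4},
    {"dx": 0, "dy": 0.1, "dz": 0, "ax": 0, "ay": 0, "az": 0, "claw": 0.4},
    {"dx": 0, "dy": 0.1, "dz": 0, "ax": 0, "ay": 0, "az": 0, "claw": 0},
    {"dx": 0, "dy": 0.1, "dz": 0, "ax": 0, "ay": 0, "az": 0, "claw": -0.1},
    {"dx": 0, "dy": 0.1, "dz": 0, "ax": 0, "ay": 0, "az": 0, "claw": -0.1},
    {"dx": 0, "dy": 0.1, "dz": 0.5, "ax": 0, "ay": 0, "az": 0, "claw": -0.1},
    {"dx": 0, "dy": 0.1, "dz": 2.5, "ax": 0, "ay": 0, "az": 0, "claw": -0.1},
    {"dx": 0, "dy": 0.3, "dz": 6, "ax": 0, "ay": 0, "az": 0, "claw": -0.1}
  ]
}}

```text
clock: 18.88
eef_pos: [488.8, 93.2, 67.1]
tool_rot: [-1.577, -0.003, -1.512]
force: [0.2, 0.7, -0.3]
width: 46.9
```

Request:
{"fn": "servo_tool", "kwargs": {
  "increments": [
    {"dx": 0, "dy": 1, "dz": 3, "ax": 0, "ay": 0, "az": 0, "claw": 0.5},
    {"dx": 0, "dy": 2, "dz": 6, "ax": 0, "ay": 0, "az": 0, "claw": 1},
    {"dx": -1, "dy": 3, "dz": 8, "ax": 0, "ay": 0, "az": 0, "claw": 1},
    {"dx": -1, "dy": 3, "dz": 8, "ax": 0, "ay": 0, "az": 0, "claw": 1},
    {"dx": -1, "dy": 3, "dz": 8, "ax": 0, "ay": 0, "az": 0, "claw": 1},
    {"dx": -1, "dy": 3, "dz": 8, "ax": 0, "ay": 0, "az": 0, "claw": 1}
  ]
}}

```text
clock: 19.38
eef_pos: [480.9, 123.6, 148.2]
tool_rot: [-1.572, -0.001, -1.512]
force: [-0.1, 0.2, -0.0]
width: -0.3
```

Run:
```python
from m import *
s=read_state();print(s['clock'],s['eef_pos'],s['tool_rot'],s['force'],s['width'])
im=grab('wrist','w13')
im=grab('scene','s13'); cv2.imwrite('pics/s13z.png',cv2.resize(im['color'][150:270,180:380],None,fx=3.9,fy=3.9,interpolation=2)[:,:,::-1])
print([ (r[0],r[1]) for r in rects(im,(0,190,120),(5,255,255),48,8)],rects(im,(8,170,100),(16,255,255),15,100))
```

```text
19.3833 [480.86399977 123.64171141 148.17175615] [-1.57168097e+00 -1.49181892e-03 -1.51172598e+00] [-0.14793417  0.16314408 -0.021287  ] -0.3411071200106668
[(array([428., 229.]), array([712.7, 368.8])), (array([264., 212.]), array([496. ,  -9.4]))] [(array([291., 209.]), array([492.1,  66.4]), array([42.2, 98. ]), 93.7), (array([529., 196.]), array([723.5, 704.9]), array([29.8, 89.3]), 88.3), (array([467.,  86.]), array([269.3, 770.1]), array([ 86.4, 341.7]), 179.8)]
```

View pics/s13z.png

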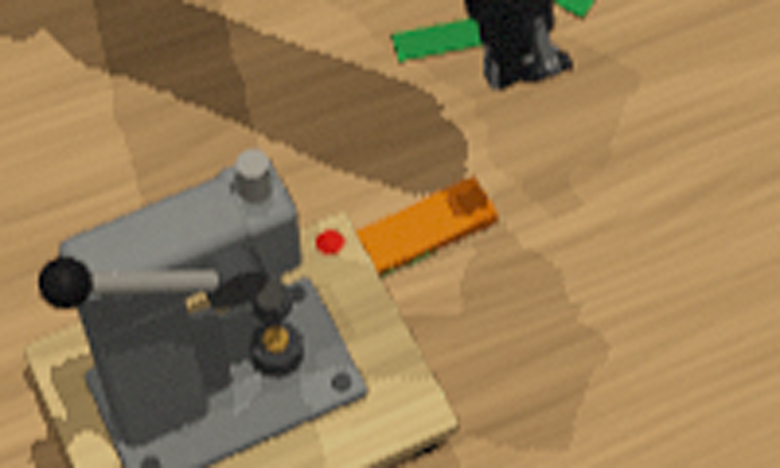

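View pics/w13.png

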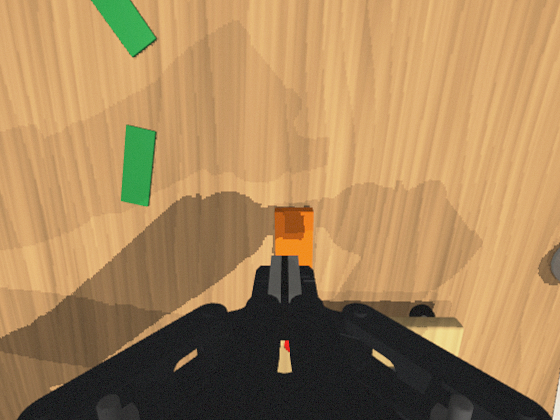

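Run:
```python
from m import *
im=load('t9')
for p in((578,185),(578,262),(615,212)):
    for z in (270,):
        w=ray(im,p[0]/3.9+170,p[1]/3.9+140,z); d=w[:2]-np.array([498.3,-10]); a=np.radians(3.4)
        print(p,w[:2], d@[np.cos(a),np.sin(a)]-70, d@[-np.sin(a),np.cos(a)]+100)
im=load('w13')
print(rects(im,(8,170,100),(16,255,255),18,300))
```

```text
(578, 185) [591.30509203 -54.76515738] 20.186527912620207 49.797842263866116
(578, 262) [546.71646429 -59.11754221] -24.581740328820516 48.097508194128245
(615, 212) [577.99174787 -77.08366859] 5.572987573196528 28.3081816372283
[(array([295., 235.]), array([492.7,  86.7]), array([35.8, 61.5]), 92.8)]
```

Request:
{"fn": "servo_tool", "kwargs": {
  "increments": [
    {"dx": 0.2, "dy": -2, "dz": 0, "ax": 0, "ay": 0, "az": 0, "claw": 1},
    {"dx": 0.4, "dy": -5, "dz": -1, "ax": 0, "ay": 0, "az": 0, "claw": 1},
    {"dx": 0.7, "dy": -8, "dz": -3, "ax": 0, "ay": 0, "az": 0, "claw": 1},
    {"dx": 1.1, "dy": -11, "dz": -5, "ax": 0, "ay": 0, "az": 0, "claw": 1},
    {"dx": 1.3, "dy": -12.5, "dz": -6.5, "ax": 0, "ay": 0, "az": 0, "claw": 1},
    {"dx": 1.35, "dy": -13, "dz": -7.5, "ax": 0, "ay": 0, "az": 0, "claw": 1},
    {"dx": 1.35, "dy": -13, "dz": -8, "ax": 0, "ay": 0, "az": 0, "claw": 1},
    {"dx": 1.35, "dy": -13, "dz": -8, "ax": 0, "ay": 0, "az": 0, "claw": 1}
  ]
}}

```text
clock: 20.15
eef_pos: [493.8, -4.0, 67.3]
tool_rot: [-1.573, 0.001, -1.51]
force: [0.3, 0.5, 0.3]
width: 0.1
```

Run:
```python
from m import *
s=read_state();print(s['clock'],s['eef_pos'],s['tool_rot'],s['force'],s['width'])
im=grab('scene','s14'); cv2.imwrite('pics/s14z.png',cv2.resize(im['color'][120:270,180:380],None,fx=3.9,fy=3.9,interpolation=2)[:,:,::-1])
```

```text
20.15 [493.76392674  -3.97293458  67.31830966] [-1.57321862e+00  1.20978861e-03 -1.51013426e+00] [0.27290161 0.5081116  0.33467538] 0.09737123467441279
```

View pics/s14z.png

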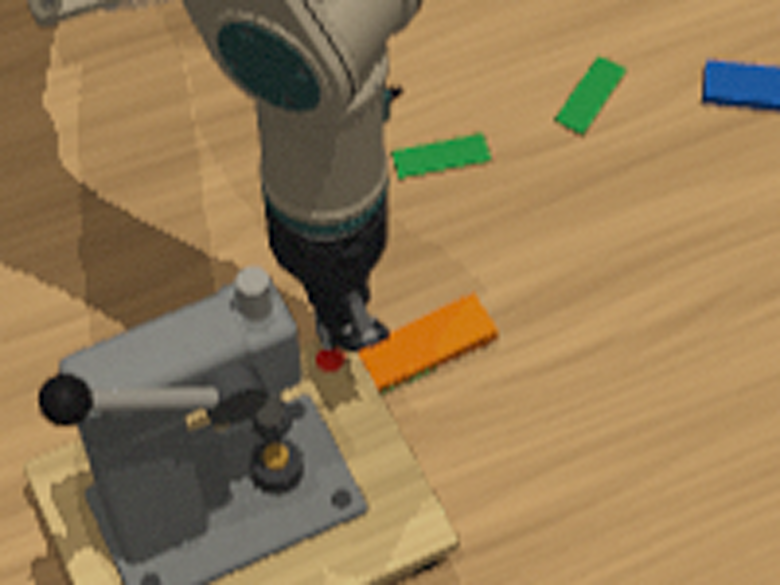

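Request:
{"fn": "servo_tool", "kwargs": {
  "increments": [
    {"dx": 0.1, "dy": -0.1, "dz": -0.4, "ax": 0, "ay": 0, "az": 0, "claw": 1},
    {"dx": 0.2, "dy": -0.2, "dz": -0.8, "ax": 0, "ay": 0, "az": 0, "claw": 1},
    {"dx": 0.2, "dy": -0.2, "dz": -1.1, "ax": 0, "ay": 0, "az": 0, "claw": 1},
    {"dx": 0.2, "dy": -0.2, "dz": -1.3, "ax": 0, "ay": 0, "az": 0, "claw": 1},
    {"dx": 0.2, "dy": -0.2, "dz": -1.4, "ax": 0, "ay": 0, "az": 0, "claw": 1},
    {"dx": 0.2, "dy": -0.2, "dz": -1.4, "ax": 0, "ay": 0, "az": 0, "claw": 1}
  ]
}}

```text
clock: 20.7
eef_pos: [496.5, -6.8, 54.5]
tool_rot: [-1.571, 0.0, -1.51]
force: [-0.2, -0.5, -0.1]
width: 0.1
```

Request:
{"fn": "servo_tool", "kwargs": {
  "increments": [
    {"dx": 0, "dy": 0, "dz": -0.05, "ax": 0, "ay": 0, "az": 0, "claw": 1},
    {"dx": 0, "dy": 0, "dz": -0.1, "ax": 0, "ay": 0, "az": 0, "claw": 1},
    {"dx": 0, "dy": 0, "dz": -0.15, "ax": 0, "ay": 0, "az": 0, "claw": 1},
    {"dx": 0, "dy": 0, "dz": -0.2, "ax": 0, "ay": 0, "az": 0, "claw": 1},
    {"dx": 0, "dy": 0, "dz": -0.25, "ax": 0, "ay": 0, "az": 0, "claw": 1},
    {"dx": 0, "dy": 0, "dz": -0.3, "ax": 0, "ay": 0, "az": 0, "claw": 1},
    {"dx": 0, "dy": 0, "dz": -0.3, "ax": 0, "ay": 0, "az": 0, "claw": 1}
  ]
}}

```text
clock: 21.28
eef_pos: [496.6, -7.0, 51.5]
tool_rot: [-1.571, 0.0, -1.511]
force: [0.2, -0.4, -0.2]
width: 0.1
```

Request:
{"fn": "servo_tool", "kwargs": {
  "increments": [
    {"dx": 0, "dy": 0, "dz": -0.05, "ax": 0, "ay": 0, "az": 0, "claw": 1},
    {"dx": 0, "dy": 0, "dz": -0.1, "ax": 0, "ay": 0, "az": 0, "claw": 1},
    {"dx": 0, "dy": 0, "dz": -0.15, "ax": 0, "ay": 0, "az": 0, "claw": 1},
    {"dx": 0, "dy": 0, "dz": -0.2, "ax": 0, "ay": 0, "az": 0, "claw": 1},
    {"dx": 0, "dy": 0, "dz": -0.25, "ax": 0, "ay": 0, "az": 0, "claw": 1},
    {"dx": 0, "dy": 0, "dz": -0.25, "ax": 0, "ay": 0, "az": 0, "claw": 1}
  ]
}}

```text
clock: 21.78
eef_pos: [496.6, -7.0, 49.0]
tool_rot: [-1.571, 0.0, -1.511]
force: [-0.1, -0.3, -0.8]
width: 0.0
```

Request:
{"fn": "servo_tool", "kwargs": {
  "increments": [
    {"dx": 0, "dy": 0, "dz": -0.04, "ax": 0, "ay": 0, "az": 0, "claw": 1},
    {"dx": 0, "dy": 0, "dz": -0.08, "ax": 0, "ay": 0, "az": 0, "claw": 1},
    {"dx": 0, "dy": 0, "dz": -0.1, "ax": 0, "ay": 0, "az": 0, "claw": 1},
    {"dx": 0, "dy": 0, "dz": -0.1, "ax": 0, "ay": 0, "az": 0, "claw": 1}
  ]
}}

```text
clock: 22.12
eef_pos: [496.6, -7.0, 48.1]
tool_rot: [-1.571, 0.0, -1.511]
force: [-0.5, 0.6, 0.3]
width: 0.0
```

Request:
{"fn": "servo_tool", "kwargs": {
  "increments": [
    {"dx": 0, "dy": 0, "dz": -0.03, "ax": 0, "ay": 0, "az": 0, "claw": 1},
    {"dx": 0, "dy": 0, "dz": -0.06, "ax": 0, "ay": 0, "az": 0, "claw": 1},
    {"dx": 0, "dy": 0, "dz": -0.06, "ax": 0, "ay": 0, "az": 0, "claw": 1}
  ]
}}

```text
clock: 22.37
eef_pos: [496.7, -7.0, 48.0]
tool_rot: [-1.57, -0.0, -1.511]
force: [-1.7, -0.8, 7.0]
width: 0.2
```

Request:
{"fn": "servo_tool", "kwargs": {
  "increments": [
    {"dx": 0, "dy": 0, "dz": -0.02, "ax": 0, "ay": 0, "az": 0, "claw": 1},
    {"dx": 0, "dy": 0, "dz": -0.03, "ax": 0, "ay": 0, "az": 0, "claw": 1},
    {"dx": 0, "dy": 0, "dz": -0.03, "ax": 0, "ay": 0, "az": 0, "claw": 1},
    {"dx": 0, "dy": 0, "dz": -0.03, "ax": 0, "ay": 0, "az": 0, "claw": 1}
  ]
}}

```text
clock: 22.7
eef_pos: [496.7, -7.0, 48.0]
tool_rot: [-1.57, -0.001, -1.511]
force: [-1.5, 0.9, 10.0]
width: 0.2
```

Run:
```python
from m import *
s=read_state();print(s['clock'],s['eef_pos'],s['tool_rot'],s['force'],s['width'])
im=grab('scene','s15');
```

```text
22.7 [496.65815947  -7.01647374  48.00201438] [-1.57030584e+00 -5.38635997e-04 -1.51069122e+00] [-1.52557833  0.89610742  9.96644555] 0.17507058806436143
```

Request:
{"fn": "servo_tool", "kwargs": {
  "increments": [
    {"dx": 0, "dy": 0, "dz": 0, "ax": 0, "ay": 0, "az": 0, "claw": 1},
    {"dx": 0, "dy": 0, "dz": 0, "ax": 0, "ay": 0, "az": 0, "claw": 1},
    {"dx": 0, "dy": 0, "dz": 0, "ax": 0, "ay": 0, "az": 0, "claw": 1},
    {"dx": 0, "dy": 0, "dz": 0, "ax": 0, "ay": 0, "az": 0, "claw": 1}
  ]
}}

```text
clock: 23.08
eef_pos: [496.6, -7.0, 48.0]
tool_rot: [-1.57, -0.001, -1.511]
force: [-2.1, 0.0, 9.9]
width: -0.0
```

Request:
{"fn": "servo_tool", "kwargs": {
  "increments": [
    {"dx": 0, "dy": 0, "dz": 0.05, "ax": 0, "ay": 0, "az": 0, "claw": 1},
    {"dx": 0, "dy": 0, "dz": 0.15, "ax": 0, "ay": 0, "az": 0, "claw": 1},
    {"dx": 0, "dy": 0, "dz": 0.4, "ax": 0, "ay": 0, "az": 0, "claw": 1},
    {"dx": 0, "dy": 0, "dz": 1.5, "ax": 0, "ay": 0, "az": 0, "claw": 1},
    {"dx": 0, "dy": 0.5, "dz": 4, "ax": 0, "ay": 0, "az": 0, "claw": 1},
    {"dx": -1, "dy": 3, "dz": 7, "ax": 0, "ay": 0, "az": 0, "claw": 1},
    {"dx": -2, "dy": 6, "dz": 9.5, "ax": 0, "ay": 0, "az": 0, "claw": 1},
    {"dx": -3, "dy": 9.5, "dz": 11, "ax": 0, "ay": 0, "az": 0, "claw": 1}
  ]
}}

```text
clock: 23.75
eef_pos: [467.2, 87.8, 159.3]
tool_rot: [-1.568, -0.0, -1.514]
force: [0.9, 0.0, -0.5]
width: -0.3
```

Request:
{"fn": "servo_tool", "kwargs": {
  "increments": [
    {"dx": -0.5, "dy": 4, "dz": 1, "ax": 0, "ay": 0, "az": 0, "claw": 1},
    {"dx": -1, "dy": 8, "dz": 2, "ax": 0, "ay": 0, "az": 0, "claw": 1},
    {"dx": -1, "dy": 12, "dz": 3, "ax": 0, "ay": 0, "az": 0, "claw": 1},
    {"dx": -1, "dy": 16, "dz": 4, "ax": 0, "ay": 0, "az": 0, "claw": 1},
    {"dx": -1, "dy": 18, "dz": 4, "ax": 0, "ay": 0, "az": 0, "claw": 1},
    {"dx": -1, "dy": 18, "dz": 4, "ax": 0, "ay": 0, "az": 0, "claw": 1}
  ]
}}

```text
clock: 24.25
eef_pos: [455.9, 275.1, 198.5]
tool_rot: [-1.568, 0.006, -1.503]
force: [-0.5, -0.2, 0.1]
width: 0.1
```

Run:
```python
from m import *
s=read_state();print(s['clock'],s['eef_pos'],s['force'])
im=grab('top','t16'); g=grab('scene','s16'); cv2.imwrite('pics/t16z.png',cv2.resize(im['color'][140:290,170:370],None,fx=3.9,fy=3.9,interpolation=2)[:,:,::-1])
for n,i in(('top',im),('scene',g)):
  print(n,[ (r[0],r[1]) for r in rects(i,(0,190,120),(5,255,255),48,8)],rects(i,(8,170,100),(16,255,255),15,100)[:2],rects(i,(50,90,50),(80,255,255),5,30))
```

```text
24.25 [455.85187436 275.09320798 198.50412579] [-0.52841853 -0.22151516  0.14335502]
top [(array([290., 241.]), array([499.1,  -8.4])), (array([160., 153.]), array([701.2, 376.7]))] [(array([264., 241.]), array([494.7,  63.1]), array([ 36.1, 103. ]), 93.6), (array([  5., 249.]), array([372.9, 755.7]), array([ 38.8, 167.1]), 3.8)] [(array([272., 135.]), array([805.1,  77. ]), array([43.4, 46.1]), 6.7)]
scene [(array([428., 229.]), array([713.7, 368.7])), (array([264., 212.]), array([494.9,  -9.8]))] [(array([293., 207.]), array([493.3,  66.3]), array([40.9, 98.2]), 94.5), (array([529., 196.]), array([724.3, 705. ]), array([30.9, 88.6]), 86.5)] [(array([339., 293.]), array([768.1,  84.9]), array([46. , 48.7]), 154.2), (array([293., 160.]), array([341.5, 142.2]), array([25.3, 71. ]), 80.5), (array([331., 144.]), array([334.5, 272.3]), array([25.3, 72.2]), 126.3)]
```

View pics/t16z.png

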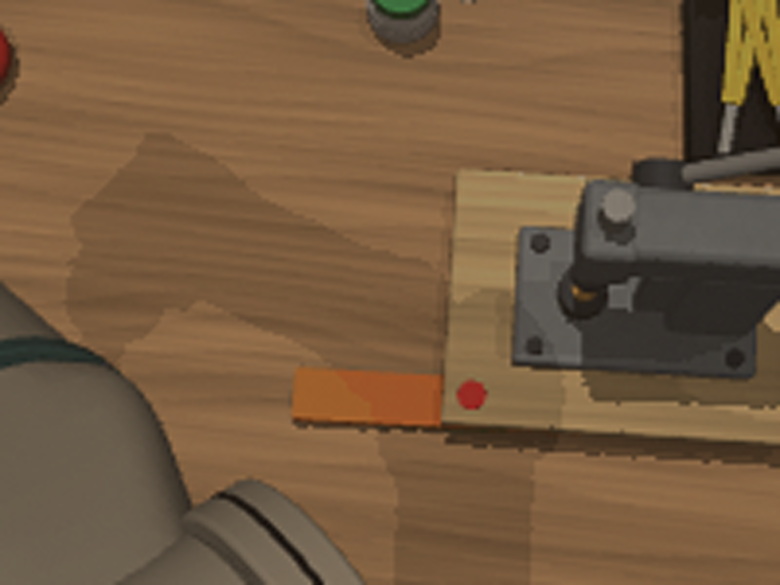

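View pics/s16.png

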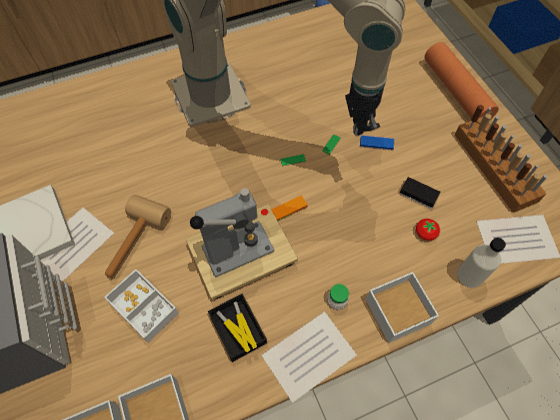

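```bash
python3 -c "
from cell import *
print(finish_job())"
```

```text
the job is handed in; nothing more can be done
None
```

The press no longer rocks at the red-dotted corner. I handed the job in at about 24 s, with the robot clear of everything.

- **Packer:** I slid the green packer, the largest of the three green pieces, flat under the short foot. It reaches about 30 mm past the foot's middle on the inner side and about 70 mm on the outer side.
- **Shim:** I slid the orange shim in on top, thin end first. It first touched the foot after about 68 mm of sliding on the packer. I pushed it roughly 4.6 mm further until the push reached 7.2 N, then let go.
- **Corner check:** I came down on the red dot at about 7 mm/s and pressed with 10 N for about half a second. The measured fingertip height stayed at 48.0 mm, so the corner did not give.
- **Last pictures:** The red dot is within about 1 mm of where it started, the shim is still in place, and none of the other things appears to have moved.

- **Not confirmed:** the packer was almost hidden under the shim in the last pictures. Its final position comes from the view taken as it was placed and from the green edge seen beside the shim later. I judged that the press is level from the corner height and the pictures only; I did not measure its tilt.
- **Bench contact:** while gripping the packer, the fingertips pressed on the bench with about 16 N until I raised the tool.

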